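# Change the bayonet filters of an autosampler tray and load it

### The job

Change the filters on the autosampler's tray: twist out every spent (brown) cartridge and put it in the yellow waste bin, then fit each fresh (white and blue) cartridge in a socket of its own, lugs through the slots, pushed right down and twisted clockwise to the stop (a socket may stay empty). When all are locked, slide the loaded tray by its handle fully home into the instrument, and leave the bottle, beaker and jar where they stand.

Things in the scene. Friction and masses are not known exactly. Their poses are not given: they have to be found in the camera images.
- fresh0_mid (a point): Mid point of a fresh filter cartridge: white housing, blue band, bar and lugs; upright on the bench at the start; may be absent. All cartridges are alike: 76 mm tall, 0.12 kg. Point on the axis, 38 mm above the underside; z up the axis; x through both lugs and along the grip bar (a half turn looks the same).
- fresh1_mid (a point): Another fresh cartridge, may be absent. Build of every cartridge from the underside up: grey spigot 40 mm in diameter, 14 mm high, with two opposite lugs flush with the underside, each 9 mm wide, 6 mm high, reaching 30 mm from the axis; round housing 46 mm in diameter, 30 mm high; grip bar.
- fresh2_mid (a point): Another fresh cartridge, may be absent. The grip bar of every cartridge is an upright plate on top of the housing, 44 mm long (along x), 14 mm thick (along y) and 32 mm high, so from 6 to 38 mm above the mid point.
- spent0_mid (a point): Mid point of a spent filter cartridge: brown housing, yellow band and lugs, grey-brown grip bar; starts locked in socket0; may be absent. Same build, point and axes as a fresh one.
- spent1_mid (a point): Mid point of a spent filter cartridge: brown housing, yellow band and lugs, grey-brown grip bar; starts locked in socket1; may be absent. Same build, point and axes as a fresh one.
- spent2_mid (a point): Mid point of a spent filter cartridge: brown housing, yellow band and lugs, grey-brown grip bar; starts locked in socket2; may be absent. Same build, point and axes as a fresh one.
- socket0 (a point): Bayonet socket (silver ring) of the dark blue tray: point on its axis, on its inner floor, 8 mm above the tray's underside; x along the row of three sockets, y the way the tray slides in, z up. A ring, inner diameter 44 mm, outer about 72 mm, lies 8 to 12 mm above that floor, with two opposite slots at least 14 mm wide. Nothing springs or catches; friction is small.
- socket1 (a point): Middle socket, 80 mm along x from socket0, at the middle of the tray. Entering any socket: with the cartridge's x axis 60 degrees anticlockwise (from above) of the socket's x axis the lugs pass the slots (5 degrees play) and the underside drops to the floor; its mid point is then 38 mm above the socket point. A block stops it turning more than about 7 degrees past the slots.
- socket2 (a point): Third socket, 160 mm along x from socket0. Locking in any socket: turned 60 degrees clockwise (from above) from entry, the lugs run under the ring to a hard stop; the cartridge's x axis (grip bar) is then in line with the socket's x axis. To take one out: turn it 60 degrees anticlockwise and lift it straight up.
- tray_handle (a point): Grip point of the tray's handle: orange plate 64 mm long (x), 12 mm thick (y), on a stem 24 mm wide, 8 mm high; 117 mm from the tray's middle, on its -y side. It lies 36 mm above the tray's underside; the plate ends 16 mm above, the stem's top is 28 mm below. Tray: loose, 250 by 84 by 8 mm with a runner 60 mm back from each end, 0.6 kg, 10 mm above the bench in a slick guide with 2 mm play (keep it straight).
- station: Fixed white instrument, 310 mm wide, with the tray's guide before its bay. Origin on the bench, y the way the tray is pushed, z up. The bay starts at y = 115 mm; clear roof 102 to 114 mm above the bench; 210 mm tall body from y = 194 mm. The tray's middle starts at y = -5 to 20 mm; fully home, stopped by the back of the bay, it is at y = 152 mm and the handle is still outside.
- bin: Yellow open waste bin, fixed, 170 mm (x) by 150 mm (y), 50 mm high, walls and floor 4 to 5 mm. Origin at the centre of its underside, z up.
- reagent: Bystander: brown reagent bottle with blue cap, 60 mm in diameter, 130 mm tall. Origin at the centre of its underside.
- beaker: Bystander: glass beaker, 68 mm in diameter, 85 mm tall. Origin at the centre of its underside.
- jar: Bystander: small white jar, 56 mm in diameter, 60 mm tall. Origin at the centre of its underside.
There are look-alikes about, which are no part of the job. Leave any green look-alike of the part that bears spent2_mid alone. What is shaped like the part that bears fresh0_mid but red or turquoise is not meant.

How it is judged (in metres and radians):
On the way, in this order (a step that is already met when the one before it is completed fails the run):
1. every spent cartridge lies in the waste bin and every fresh cartridge is locked in a socket, with the tray still out in front of the bay (((horizontal distance between fresh0_mid and socket0 below 0.004 m and z of fresh0_mid in the frame of socket0 below 0.041 m and angle between the x axis of fresh0_mid and the x axis of socket0, either way round below 0.12 rad and angle between fresh0_mid's own z axis and vertical below 0.08 rad) or (horizontal distance between fresh0_mid and socket1 below 0.004 m and z of fresh0_mid in the frame of socket1 below 0.041 m and angle between the x axis of fresh0_mid and the x axis of socket1, either way round below 0.12 rad and angle between fresh0_mid's own z axis and vertical below 0.08 rad) or (horizontal distance between fresh0_mid and socket2 below 0.004 m and z of fresh0_mid in the frame of socket2 below 0.041 m and angle between the x axis of fresh0_mid and the x axis of socket2, either way round below 0.12 rad and angle between fresh0_mid's own z axis and vertical below 0.08 rad)) and ((horizontal distance between fresh1_mid and socket0 below 0.004 m and z of fresh1_mid in the frame of socket0 below 0.041 m and angle between the x axis of fresh1_mid and the x axis of socket0, either way round below 0.12 rad and angle between fresh1_mid's own z axis and vertical below 0.08 rad) or (horizontal distance between fresh1_mid and socket1 below 0.004 m and z of fresh1_mid in the frame of socket1 below 0.041 m and angle between the x axis of fresh1_mid and the x axis of socket1, either way round below 0.12 rad and angle between fresh1_mid's own z axis and vertical below 0.08 rad) or (horizontal distance between fresh1_mid and socket2 below 0.004 m and z of fresh1_mid in the frame of socket2 below 0.041 m and angle between the x axis of fresh1_mid and the x axis of socket2, either way round below 0.12 rad and angle between fresh1_mid's own z axis and vertical below 0.08 rad)) and ((horizontal distance between fresh2_mid and socket0 below 0.004 m and z of fresh2_mid in the frame of socket0 below 0.041 m and angle between the x axis of fresh2_mid and the x axis of socket0, either way round below 0.12 rad and angle between fresh2_mid's own z axis and vertical below 0.08 rad) or (horizontal distance between fresh2_mid and socket1 below 0.004 m and z of fresh2_mid in the frame of socket1 below 0.041 m and angle between the x axis of fresh2_mid and the x axis of socket1, either way round below 0.12 rad and angle between fresh2_mid's own z axis and vertical below 0.08 rad) or (horizontal distance between fresh2_mid and socket2 below 0.004 m and z of fresh2_mid in the frame of socket2 below 0.041 m and angle between the x axis of fresh2_mid and the x axis of socket2, either way round below 0.12 rad and angle between fresh2_mid's own z axis and vertical below 0.08 rad)) and x of spent0_mid in the frame of bin between -0.085 and 0.085 m and y of spent0_mid in the frame of bin between -0.075 and 0.075 m and z of each of spent0_mid, spent1_mid, spent2_mid in the frame of bin below 0.06 m and x of spent1_mid in the frame of bin between -0.085 and 0.085 m and y of spent1_mid in the frame of bin between -0.075 and 0.075 m and x of spent2_mid in the frame of bin between -0.085 and 0.085 m and y of spent2_mid in the frame of bin between -0.075 and 0.075 m and y of socket1 in the frame of station below 0.1 m), for 0.2 s.
2. the loaded tray is fully home in the bay (y of socket1 in the frame of station above 0.146 m), for 0.2 s.
At the end, for the whole second after the job is handed in: Fresh ones: on a socket floor (axis within 4 mm, mid point under 41 mm above the socket point, upright within 0.08 rad), turned to within 0.12 rad of locked. Spent ones: mid point inside the bin outline, under 60 mm above its underside. Tray within 6 mm of fully home (((horizontal distance between fresh0_mid and socket0 below 0.004 m and z of fresh0_mid in the frame of socket0 below 0.041 m and angle between the x axis of fresh0_mid and the x axis of socket0, either way round below 0.12 rad and angle between fresh0_mid's own z axis and vertical below 0.08 rad) or (horizontal distance between fresh0_mid and socket1 below 0.004 m and z of fresh0_mid in the frame of socket1 below 0.041 m and angle between the x axis of fresh0_mid and the x axis of socket1, either way round below 0.12 rad and angle between fresh0_mid's own z axis and vertical below 0.08 rad) or (horizontal distance between fresh0_mid and socket2 below 0.004 m and z of fresh0_mid in the frame of socket2 below 0.041 m and angle between the x axis of fresh0_mid and the x axis of socket2, either way round below 0.12 rad and angle between fresh0_mid's own z axis and vertical below 0.08 rad)) and ((horizontal distance between fresh1_mid and socket0 below 0.004 m and z of fresh1_mid in the frame of socket0 below 0.041 m and angle between the x axis of fresh1_mid and the x axis of socket0, either way round below 0.12 rad and angle between fresh1_mid's own z axis and vertical below 0.08 rad) or (horizontal distance between fresh1_mid and socket1 below 0.004 m and z of fresh1_mid in the frame of socket1 below 0.041 m and angle between the x axis of fresh1_mid and the x axis of socket1, either way round below 0.12 rad and angle between fresh1_mid's own z axis and vertical below 0.08 rad) or (horizontal distance between fresh1_mid and socket2 below 0.004 m and z of fresh1_mid in the frame of socket2 below 0.041 m and angle between the x axis of fresh1_mid and the x axis of socket2, either way round below 0.12 rad and angle between fresh1_mid's own z axis and vertical below 0.08 rad)) and ((horizontal distance between fresh2_mid and socket0 below 0.004 m and z of fresh2_mid in the frame of socket0 below 0.041 m and angle between the x axis of fresh2_mid and the x axis of socket0, either way round below 0.12 rad and angle between fresh2_mid's own z axis and vertical below 0.08 rad) or (horizontal distance between fresh2_mid and socket1 below 0.004 m and z of fresh2_mid in the frame of socket1 below 0.041 m and angle between the x axis of fresh2_mid and the x axis of socket1, either way round below 0.12 rad and angle between fresh2_mid's own z axis and vertical below 0.08 rad) or (horizontal distance between fresh2_mid and socket2 below 0.004 m and z of fresh2_mid in the frame of socket2 below 0.041 m and angle between the x axis of fresh2_mid and the x axis of socket2, either way round below 0.12 rad and angle between fresh2_mid's own z axis and vertical below 0.08 rad)) and x of spent0_mid in the frame of bin between -0.085 and 0.085 m and y of spent0_mid in the frame of bin between -0.075 and 0.075 m and z of each of spent0_mid, spent1_mid, spent2_mid in the frame of bin below 0.06 m and x of spent1_mid in the frame of bin between -0.085 and 0.085 m and y of spent1_mid in the frame of bin between -0.075 and 0.075 m and x of spent2_mid in the frame of bin between -0.085 and 0.085 m and y of spent2_mid in the frame of bin between -0.075 and 0.075 m and y of socket1 in the frame of station above 0.146 m); the robot touches nothing.
It fails at once if the reagent is knocked more than 25 mm from its place or tipped over (distance of reagent from where it was at the start of the episode above 0.025 m or angle between reagent's own z axis and vertical above 0.4 rad).
It fails at once if the beaker is knocked more than 25 mm from its place or tipped over (distance of beaker from where it was at the start of the episode above 0.025 m or angle between beaker's own z axis and vertical above 0.4 rad).
It fails at once if the jar is knocked more than 25 mm from its place or tipped over (distance of jar from where it was at the start of the episode above 0.025 m or angle between jar's own z axis and vertical above 0.4 rad).
Of fresh0, fresh1, fresh2 only 2 to 3 are there at a start; the rules pass over those that are not, and their reading is None.
Of spent0, spent1, spent2 only 2 to 2 are there at a start; the rules pass over those that are not, and their reading is None.
At some moment in a run one of fresh0, fresh1, fresh2 may be knocked a few centimetres aside while the robot is not near it.
It also fails if it takes over 208 s, if anything falls off the work surface, if the arm or the gripper's body presses on something with over 40 N, if the wrist force passes 120 N, or if a joint passes its speed limit or range.

### The arm

A 7-joint arm with a two-finger parallel gripper is mounted at the origin on the work surface. World frame = base frame: x ahead of the robot, y to its left, z up, the work surface at z = 0. Lengths are in m, angles in degrees, forces in N, time in s.
With the tool pointing down it reaches from about 0.4 to 0.85 m from the base axis. Payload 10.4 kg.
Tool frame: the origin (TCP) lies midway between the tips of the shut fingers; the grasp point (between the pads) lies 19 mm behind it; z points along the fingers, y is the line along which they close (so a half turn about z gives the same grasp; the last joint's range is limited). The gripper opens to 85 mm and grips with 20 to 120 N. Pads are 22 mm wide; open, the fingers measure 114 mm over their backs; the gripper's body (76 mm by 85 mm) begins 54 mm behind the grasp point. The pads swing forward as they close: fully open they stand 13 mm farther back than shut.
Start: joints at [-65.867, 19.034, -3.707, 83.658, 1.238, 77.344, -5.071], TCP at [0.268, 0.564, 0.231] pointing down, gripper open.
Joint ranges: [-148.97, 148.97], [-28.65, 121.19], [-84.17, 76.75], [9.2, 138.47], [-72.65, 252.65], [3.7, 117.97], [-149.18, 149.18]. Speed limits (degrees/s): [127.2, 127.2, 159.86, 159.86, 180, 180, 180].

### API

Orientations are given as [roll, pitch, yaw] about the fixed x, y, z axes, in that order (R = Rz(yaw) Ry(pitch) Rx(roll)).
In Python, from workcell import bot gives the robot as it stands.
- The arm moves only by the tool carry_out, never from a script. Its argument "rows" is one flat list of numbers, 7 for each row, row after row: the turn, a rotation vector about the world's x, y, z in rad, then the shift along the world's x, y, z in m, then the closure, from 0 (fully open) to 1 (shut). In form: [wx, wy, wz, tx, ty, tz, claw, wx, wy, wz, tx, ty, tz, claw, ...]. A call has 1 to 20 rows; each row shifts and turns the commanded pose from where the row before left it; what a row does not reach is not made up. A row lasts 1/12 s, in which the tool goes at most 41.7 mm and 7.16 degrees, less where a joint would pass 70% of its speed; a pose out of reach is approached as far as the arm can. A call is refused whole if a number of a shift passes 0.0417 or a number of a turn 0.125, either way. A call with a gripper value outside its range is refused whole. The fingers move at their own pace and stop on an object; the grip force is fixed at half the most. Time passes only in rows, so rows that do not move let the fingers close. It gives the time, the measured TCP pose, the force, the opening and the grip force at its end, in the units of the state.
- bot.observe(): the state, without advancing time (a new reading comes with each control period).
- bot.get_image(name): name is "side" or "top"; returns the picture (400x640x3 uint8, red, green, blue); there is no depth.
- bot.get_calibration(name): a dict with "mtx" (3x3 intrinsics, pixels), "rvec" (rotation vector, rad) and "tvec" (3), from world to camera coordinates, as OpenCV has them. Camera axes: x right, y down, z forward; pixel columns grow to the right and rows downward; lengths in m; the calibration is good to about 2 mm. A picture is of the moment at which its call begins. get_calibration takes no time and is no camera call.
- bot.hand_in(): hands the job in; it is judged then, once.
Trained networks look in the newest picture that a camera, given by its name, has taken for a name from the list of things; names that differ only in an ending like _2 or _b are one class to them, and where a whole thing is asked for, a point or a joint stands for the part that bears it (a point fixed in the world has none). Each returns a list of dicts, best first, with "p" (0 to 1); they miss things now and then, are a little off and sometimes report something else, mostly with a low value. They report only what shows in the picture. A call takes as long as a camera call. They do not tell look-alikes from the thing itself.
- bot.regions_of(camera, label): "mask" (400x640 bool, what is visible of it) and "location" ([column, row] in pixels, amid what is visible of it).
The state is a dict: "t": time; "joint_positions": joint angles; "qvel": joint speeds; "joint_torque": joint torques, N m; "ee_pos": TCP position; "orientation": TCP orientation; "wrist_force": force on the tool from outside, world axes, zero at the start; "ft_torque": the same for the moment, N m; "width": finger opening in m; "grasp_force": force on a finger pad.
Only numpy, scipy, OpenCV 4.12 (cv2) and the standard library are available. Lean on these libraries where they do the work, as an engineer would, in place of code of your own. Each camera call takes 0.05 s, during which the arm holds its last target. There are 200 camera calls.

## Working session

There is one attempt and no reset: what is moved stays moved. The work goes in short steps, Python scripts to look and compute and a tool call to move; the robot and the scene stay as the last step left them, time stands still between calls to the robot, and variables do not carry over. Pictures are saved under pics/ and viewed, at most 14 in all, crops included, and the job is handed in when it is done.

Besides the shell and the picture viewer there is one more tool, called as name(argument=value, ...) on one line, values as JSON. carry_out: Moves the arm, as the interface text tells. Its arguments: {"type":"object","properties":{"rows":{"type":"array","items":{"type":"number"}}},"required":["rows"]}

```bash
mkdir -p pics; ls; python3 - <<'E'
from workcell import bot
import cv2
print(bot.observe())
for n in("top","side"):
    im=bot.get_image(n); cv2.imwrite(f"pics/{n}0.png",im[...,::-1]); c=bot.get_calibration(n); print(n,c)
E
```

```text
pics
{'t': 0.0, 'joint_positions': array([-65.86675216,  19.07048947,  -3.7076545 ,  83.7063702 ,
         1.23718153,  77.34372887,  -5.07094915]), 'qvel': array([-0.01689014,  0.08419399,  0.02302364,  0.12441885,  0.01796361,
       -0.03007793,  0.01692076]), 'joint_torque': array([-8.17409473e-04, -6.25433564e+01,  4.84902249e-02, -3.91612995e+01,
        1.60980423e-02,  9.78420430e-03, -3.78933817e-05]), 'ee_pos': array([0.26819525, 0.56410982, 0.23052911]), 'orientation': array([-1.79919312e+02,  3.22668422e-03,  1.54573307e+02]), 'wrist_force': array([ 0.41374194, -0.79989199, -0.36356288]), 'ft_torque': array([0.06495475, 0.02188465, 0.06521137]), 'grasp_force': 0.0, 'width': 0.08514353148622343}
top {'mtx': array([[410.23482262,   0.        , 322.77121048],
       [  0.        , 410.23482262, 202.76351804],
       [  0.        ,   0.        ,   1.        ]]), 'rvec': array([ 2.08295163, -2.1392005 ,  0.21755516]), 'tvec': array([-0.06823131,  0.58297776,  0.85422687])}
side {'mtx': array([[442.43574504,   0.        , 320.10186321],
       [  0.        , 442.43574504, 200.44403928],
       [  0.        ,   0.        ,   1.        ]]), 'rvec': array([ 0.7471359 ,  2.50313349, -1.2311518 ]), 'tvec': array([ 0.53031069, -0.1142688 ,  1.29032579])}
```

View pics/top0.png

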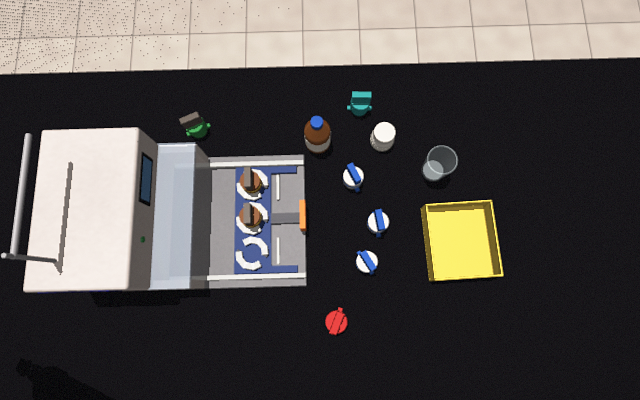

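View pics/side0.png

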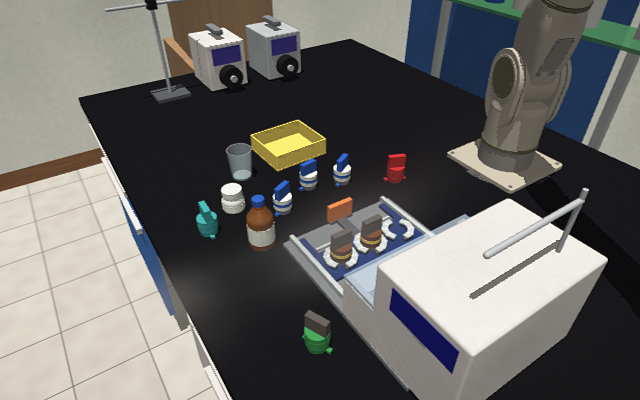

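The top view shows three fresh cartridges at (353,177), (378,221) and (367,262). Spent ones sit in the upper two sockets (252,183) and (250,217), and the ring at (252,254) is empty. The bin is at (462,240) and the handle at (303,216). The green, red and turquoise ones are the look-alikes.

```bash
cat > h.py <<'E'
import numpy as np, cv2
from workcell import bot
from scipy.optimize import minimize
CAL={n:bot.get_calibration(n) for n in("top","side")}
def proj(n,P):
    c=CAL[n]; return cv2.projectPoints(np.float64(P).reshape(-1,1,3),c["rvec"],c["tvec"],c["mtx"],None)[0].reshape(-1,2)
def unproj(n,uv,z):
    c=CAL[n]; R=cv2.Rodrigues(c["rvec"])[0]; C=-R.T@c["tvec"]
    d=R.T@np.linalg.solve(c["mtx"],[uv[0],uv[1],1.]); return C+d*(z-C[2])/d[2]
def box(x,y,yaw,lx,ly,z0,z1,ox=0,oy=0):
    c,s=np.cos(yaw),np.sin(yaw)
    return [[x+c*(a+ox)-s*(b+oy),y+s*(a+ox)+c*(b+oy),z] for a in(-lx/2,lx/2) for b in(-ly/2,ly/2) for z in(z0,z1)]
S=4
def hullmask(n,P,off,sz):
    q=(proj(n,P)-off+0.5)*S-0.5
    m=np.zeros((sz*S,sz*S),np.uint8)
    cv2.fillConvexPoly(m,cv2.convexHull(np.round(q*16).astype(np.int32)),255,shift=4)
    return cv2.resize(m,(sz,sz),interpolation=cv2.INTER_AREA)/255.
def fit(masks,gen,x0,sz=64,step=(.006,.006,.2)):
    "masks {cam:bool mask}; gen(p)->3D points of a convex body"
    offs={n:np.round(proj(n,gen(x0)).mean(0))-sz//2 for n in masks}
    crop={n:masks[n][int(o[1]):int(o[1])+sz,int(o[0]):int(o[0])+sz].astype(float) for n,o in offs.items()}
    f=lambda p:sum(np.abs(hullmask(n,gen(p),offs[n],sz)-crop[n]).sum() for n in masks)
    best=None
    for k in range(4):
        st=np.array(x0 if best is None else best.x,float)
        sx=np.vstack([st]+[st+np.eye(len(st))[i]*step[i]*(-1)**k/(1+k/2) for i in range(len(st))])
        r=minimize(f,st,method="Nelder-Mead",options=dict(initial_simplex=sx,xatol=1e-4,fatol=.05,maxiter=300))
        if best is None or r.fun<best.fun: best=r
    return best.x,best.fun,sum(c.sum() for c in crop.values())
def hsv(im): return cv2.cvtColor(im,cv2.COLOR_RGB2HSV)
def blue(im):
    h=hsv(im); return (h[...,0]>105)&(h[...,0]<125)&(h[...,1]>150)&(h[...,2]>90)
def orange(im):
    h=hsv(im); return (h[...,0]>6)&(h[...,0]<16)&(h[...,1]>150)&(h[...,2]>120)
def bar(z0,l=.044,t=.014): return lambda p: box(p[0],p[1],p[2],l,t,z0,z0+.032)
E
cat > m1.py <<'E'
from h import *
T=cv2.imread("pics/top0.png")[...,::-1].copy(); Sd=cv2.imread("pics/side0.png")[...,::-1].copy()
for uv,ang in (((353,177),0),((378,221),0),((367,262),0)):
    print("px hsv",hsv(T)[uv[1]-5,uv[0]])
    c=unproj("top",uv,.06)
    for ms in ({"top":blue(T)},{"side":blue(Sd)},{"top":blue(T),"side":blue(Sd)}):
        rs=[fit(ms,bar(.044),[c[0],c[1],a],sz=40) for a in np.radians([0,45,90,135])]
        r=min(rs,key=lambda r:r[1]); print(list(ms),r[0][:2].round(4),np.degrees(r[0][2]).round(1)%180,r[1:])
h=unproj("top",(303,216),.05)
for ms in ({"top":orange(T)},{"side":orange(Sd)},{"top":orange(T),"side":orange(Sd)}):
    rs=[fit(ms,lambda p:box(p[0],p[1],p[2],.064,.012,.018,.062),[h[0],h[1],a]) for a in np.radians([0,90])]
    r=min(rs,key=lambda r:r[1]); print("handle",list(ms),r[0][:2].round(4),np.degrees(r[0][2]).round(1)%180,r[1:])
for nm,uv,z in (("s0",(252,254),.03),("s1top",(249,216),.094),("s2top",(248,180),.094),("bincorn",(425,204),.05),("b",(492,201),.05),("b",(502,275),.05),("b",(428,280),.05),("reag",(317,122),.13),("jar",(384,129),.06),("beak",(441,160),.085),("statn",(210,160),.02),("statf",(304,156),.02),("stat",(305,286),.02),("baylip",(196,145),.114),("turq",(361,97),.07),("red",(337,322),.07)):
    print(nm,unproj("top",uv,z).round(3))
E
python3 m1.py; python3 - <<'E'
import cv2
t=cv2.imread("pics/top0.png")[145:295,200:320]
cv2.imwrite("pics/tray0.png",cv2.resize(t,None,fx=4,fy=4,interpolation=cv2.INTER_NEAREST))
E
```

```text
px hsv [110 176 217]
['top'] [ 0.6489 -0.1548] 21.3 (np.float64(73.13725490196079), np.float64(135.0))
['side'] [ 0.647  -0.1594] 41.6 (np.float64(157.7098039215686), np.float64(191.0))
['top', 'side'] [ 0.6484 -0.1568] 33.9 (np.float64(256.64313725490194), np.float64(326.0))
px hsv [110 179 216]
['top'] [ 0.541  -0.2074] 4.800000000000011 (np.float64(62.95686274509804), np.float64(151.0))
['side'] [ 0.5366 -0.2077] 14.5 (np.float64(58.89019607843137), np.float64(214.0))
['top', 'side'] [ 0.539  -0.2065] 6.699999999999989 (np.float64(136.33333333333331), np.float64(365.0))
px hsv [110 177 216]
['top'] [ 0.4505 -0.1768] 29.9 (np.float64(66.32549019607843), np.float64(148.0))
['side'] [ 0.4498 -0.1798] 42.2 (np.float64(73.94117647058823), np.float64(132.0))
['top', 'side'] [ 0.4504 -0.1774] 38.19999999999999 (np.float64(149.9019607843137), np.float64(280.0))
handle ['top'] [ 0.5593 -0.0372] 0.5 (np.float64(92.32156862745097), np.float64(108.0))
handle ['side'] [ 0.5375 -0.0565] 53.3 (np.float64(227.13725490196077), np.float64(113.0))
handle ['top', 'side'] [ 0.5559 -0.0375] 1.5 (np.float64(432.29411764705884), np.float64(221.0))
s0 [0.474 0.078 0.03 ]
s1top [0.549 0.074 0.094]
s2top [0.629 0.077 0.094]
bincorn [ 0.574 -0.314  0.05 ]
b [ 0.577 -0.465  0.05 ]
b [ 0.412 -0.468  0.05 ]
b [ 0.406 -0.307  0.05 ]
reag [ 0.744 -0.076  0.13 ]
jar [ 0.752 -0.23   0.06 ]
beak [ 0.665 -0.348  0.085]
statn [0.701 0.182 0.02 ]
statf [ 0.705 -0.042  0.02 ]
stat [ 0.4   -0.039  0.02 ]
baylip [0.705 0.187 0.114]
turq [ 0.828 -0.179  0.07 ]
red [ 0.325 -0.107  0.07 ]
```

View pics/tray0.png

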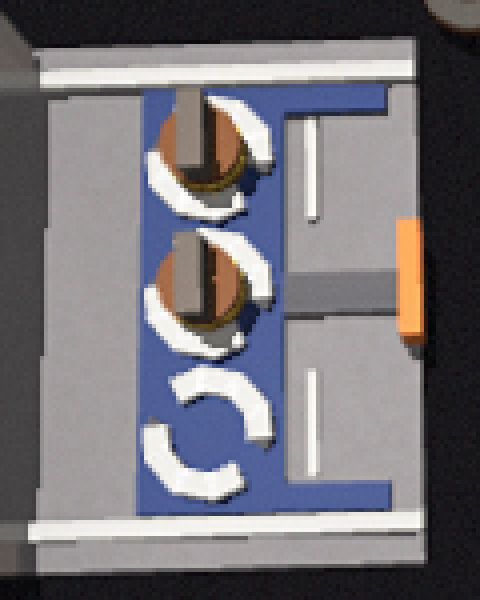

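```bash
python3 - <<'E'
from h import *
T=cv2.imread("pics/top0.png")[...,::-1].copy(); Sd=cv2.imread("pics/side0.png")[...,::-1].copy()
H=hsv(T)
print("bar"); 
for r in range(209,236,2): print([tuple(int(v) for v in H[r,c]) for c in range(370,390,3)])
print("handle",[tuple(int(v) for v in H[205,c]) for c in range(296,312)],[tuple(int(v) for v in H[230,c]) for c in range(296,312)])
Hs=hsv(Sd);print("side",[tuple(int(v) for v in Hs[r,311]) for r in range(155,192,3)]); print([tuple(int(v) for v in Hs[r,340]) for r in range(196,224,3)])
E
python3 - <<'E'
import cv2,numpy as np
t=cv2.imread("pics/top0.png")[160:280,330:410];s=cv2.imread("pics/side0.png")[150:220,265:365]
a=cv2.resize(t,None,fx=5,fy=5,interpolation=0);b=cv2.resize(s,None,fx=4,fy=4,interpolation=0)
o=np.zeros((600,800,3),np.uint8);o[:600,:400]=a;o[:280,400:800]=b;cv2.imwrite("pics/fr0.png",o)
E
```

```text
bar
[(120, 41, 25), (105, 20, 25), (111, 154, 104), (111, 176, 201), (115, 119, 60), (150, 11, 24), (120, 33, 31)]
[(137, 85, 21), (110, 158, 71), (110, 179, 211), (110, 176, 216), (112, 183, 106), (143, 44, 23), (120, 10, 26)]
[(125, 118, 13), (120, 9, 205), (110, 179, 199), (110, 178, 214), (116, 16, 234), (8, 15, 70), (150, 11, 23)]
[(18, 16, 244), (30, 3, 255), (110, 179, 199), (110, 176, 216), (110, 77, 228), (30, 7, 255), (140, 45, 17)]
[(24, 5, 255), (30, 4, 255), (110, 191, 124), (110, 175, 217), (110, 195, 213), (19, 8, 254), (10, 11, 67)]
[(20, 6, 252), (21, 7, 255), (109, 231, 63), (110, 174, 217), (110, 188, 214), (23, 8, 253), (15, 23, 179)]
[(20, 6, 252), (20, 6, 253), (110, 250, 54), (110, 176, 217), (110, 181, 214), (21, 10, 255), (17, 23, 214)]
[(20, 6, 253), (20, 6, 252), (112, 58, 102), (110, 175, 218), (110, 179, 215), (18, 10, 253), (16, 23, 191)]
[(25, 6, 255), (17, 7, 252), (5, 10, 161), (110, 177, 215), (110, 178, 214), (16, 11, 254), (14, 24, 139)]
[(12, 15, 214), (17, 7, 252), (13, 9, 204), (110, 174, 208), (110, 174, 221), (124, 7, 247), (165, 24, 21)]
[(11
[... 582 characters left out ...]
146), (168, 47, 27), (111, 78, 23), (126, 43, 30), (141, 71, 25), (150, 22, 23), (140, 27, 28)] [(174, 8, 170), (173, 6, 170), (162, 7, 171), (160, 4, 172), (9, 50, 144), (10, 155, 110), (11, 205, 102), (11, 200, 107), (11, 198, 107), (11, 202, 96), (10, 166, 46), (120, 113, 9), (8, 102, 10), (143, 38, 27), (131, 73, 28), (140, 26, 29)]
side [(24, 155, 145), (24, 67, 130), (110, 188, 209), (109, 182, 98), (109, 184, 94), (110, 183, 99), (48, 6, 228), (30, 5, 252), (24, 17, 151), (111, 181, 111), (26, 13, 142), (105, 7, 72), (143, 33, 31)]
[(174, 28, 45), (150, 18, 42), (12, 164, 249), (10, 148, 133), (10, 149, 139), (9, 139, 139), (10, 138, 139), (10, 137, 140), (120, 5, 110), (130, 8, 100)]
```

View pics/fr0.png

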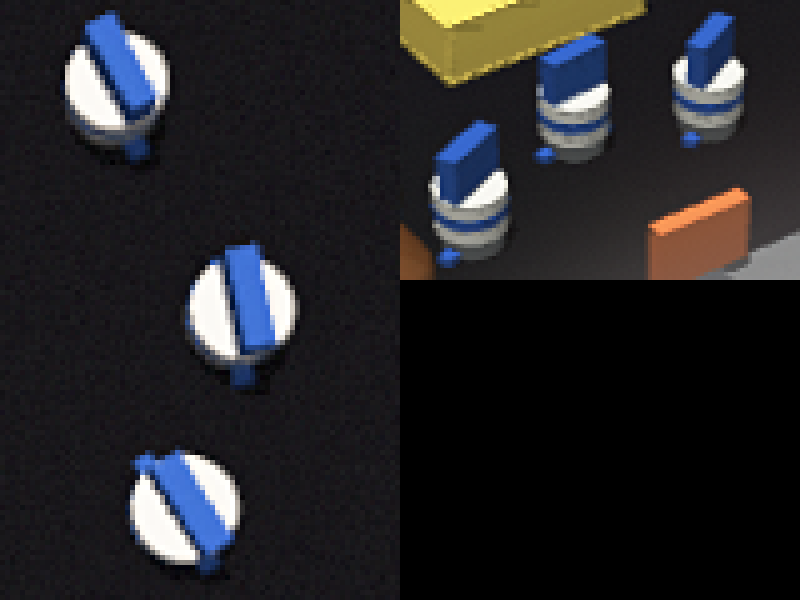

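```bash
cat >> h.py <<'E'
def bblue(im):
    h=hsv(im); return (h[...,0]>105)&(h[...,0]<116)&(h[...,1]>140)&(h[...,2]>160)
def borange(im):
    h=hsv(im); return (h[...,0]>8)&(h[...,0]<20)&(h[...,1]>110)&(h[...,2]>190)
def face(z,l=.044,t=.014): return lambda p: box(p[0],p[1],p[2],l,t,z,z)
def facefit(masks,z,xy,l=.044,t=.014,angs=(0,45,90,135),sz=30):
    r=min((fit(masks,face(z,l,t),[xy[0],xy[1],np.radians(a)],sz=sz) for a in angs),key=lambda r:r[1])
    return r[0][0].round(4),r[0][1].round(4),(np.degrees(r[0][2])%180).round(1),round(r[1]),int(r[2])
def ringfit(im,x0):
    "tray pose (socket1 x,y,yaw) from the silver rings, top view"
    h=hsv(im).astype(int); vv,uu=np.mgrid[140:300,200:420]
    P=np.array([unproj("top",(u,v),.030)[:2] for u,v in zip(uu.ravel(),vv.ravel())])
    w=((h[...,2]>190)&(h[...,1]<40))[140:300,200:420].ravel()
    def f(p):
        c,s=np.cos(p[2]),np.sin(p[2]); d=P-p[:2]; q=np.c_[d@[c,s],d@[-s,c]]; tot=0
        for k in(-1,0,1):
            e=q-[.08*k,0]; r=np.hypot(*e.T); a=np.arctan2(e[:,1],e[:,0])-np.pi/3
            sg=lambda t:1/(1+np.exp(-np.clip(t/.0006,-40,40)))
            slot=sg(.0075-np.abs(r*np.sin(a)))
            m=sg(r-.022)*sg(.036-r)*(1-slot); tot+=(m*np.where(w,1,-.5)).sum()-(w&(r<.042)).sum()*.5
        return -tot
    r=minimize(f,x0,method="Nelder-Mead",options=dict(initial_simplex=[x0,np.add(x0,[.005,0,0]),np.add(x0,[0,.005,0]),np.add(x0,[0,0,.1])],xatol=1e-5,fatol=.01))
    return r.x[:2].round(4),np.degrees(r.x[2]).round(2),round(r.fun)
E
python3 - <<'E'
from h import *
T=cv2.imread("pics/top0.png")[...,::-1].copy(); Sd=cv2.imread("pics/side0.png")[...,::-1].copy()
for xy in ((.650,-.155),(.540,-.207),(.450,-.177)):
    for ms in ({"top":bblue(T)},{"side":bblue(Sd)},{"top":bblue(T),"side":bblue(Sd)}): print(list(ms),facefit(ms,.076,xy))
for ms in ({"top":borange(T)},{"side":borange(Sd)},{"top":borange(T),"side":borange(Sd)}): print("handle",list(ms),facefit(ms,.062,(.556,-.038),.064,.012,(0,),sz=46))
h=hsv(T); print(h[200:220:3,248].tolist())
g=(h[...,1]<70)&(h[...,2]>70)&(h[...,2]<150); 
for xy in ((.55,.076),(.63,.076)): print("spent",facefit({"top":g},.094,xy,angs=(0,),sz=24))
for y in (.07,.08): print("rings",ringfit(T,[.552,y,0.]))
E
```

```text
['top'] (np.float64(0.6468), np.float64(-0.1544), np.float64(25.5), 19, 107)
['side'] (np.float64(0.6451), np.float64(-0.1542), np.float64(26.3), 10, 58)
['top', 'side'] (np.float64(0.6461), np.float64(-0.1542), np.float64(27.0), 32, 165)
['top'] (np.float64(0.539), np.float64(-0.2062), np.float64(8.2), 20, 118)
['side'] (np.float64(0.5382), np.float64(-0.2058), np.float64(8.3), 9, 47)
['top', 'side'] (np.float64(0.5386), np.float64(-0.2062), np.float64(8.2), 31, 165)
['top'] (np.float64(0.4511), np.float64(-0.1763), np.float64(29.9), 27, 131)
['side'] (np.float64(0.4489), np.float64(-0.1759), np.float64(27.0), 7, 44)
['top', 'side'] (np.float64(0.4507), np.float64(-0.176), np.float64(28.4), 40, 175)
handle ['top'] (np.float64(0.5571), np.float64(-0.0367), np.float64(1.2), 17, 156)
handle ['side'] (np.float64(0.5566), np.float64(-0.0356), np.float64(0.4), 14, 84)
handle ['top', 'side'] (np.float64(0.5569), np.float64(-0.0362), np.float64(0.2), 35, 240)
[[113, 137, 132], [6, 25, 141], [14, 42, 150], [13, 39, 152], [12, 37, 150], [13, 39, 152], [14, 41, 150]]
spent (np.float64(0.5565), np.float64(0.0795), np.float64(4.7), 59, 124)
spent (np.float64(0.6367), np.float64(0.0794), np.float64(0.7), 25, 134)
rings (array([0.5573, 0.0801]), np.float64(-0.05), -117)
rings (array([0.5573, 0.0801]), np.float64(-0.05), -117)
```

carry_out(rows=[0, 0, -0.12, 0.0077, -0.0262, 0.0083, 0, 0, 0, -0.12, 0.0077, -0.0262, 0.0083, 0, 0, 0, -0.12, 0.0077, -0.0262, 0.0083, 0, 0, 0, -0.12, 0.0077, -0.0262, 0.0083, 0, 0, 0, -0.12, 0.0077, -0.0262, 0.0083, 0, 0, 0, -0.12, 0.0077, -0.0262, 0.0083, 0, 0, 0, -0.12, 0.0077, -0.0262, 0.0083, 0, 0, 0, -0.12, 0.0077, -0.0262, 0.0083, 0, 0, 0, -0.12, 0.0077, -0.0262, 0.0083, 0, 0, 0, -0.12, 0.0077, -0.0262, 0.0083, 0, 0, 0, -0.12, 0.0077, -0.0262, 0.0083, 0, 0, 0, -0.12, 0.0077, -0.0262, 0.0083, 0, 0, 0, -0.12, 0.027, -0.017, 0, 0.4, 0, 0, -0.12, 0.027, -0.017, 0, 0.4, 0, 0, -0.12, 0.027, -0.017, 0, 0.4, 0, 0, -0.12, 0.027, -0.017, 0, 0.4, 0, 0, -0.12, 0.027, -0.017, 0, 0.4, 0, 0, -0.12, 0.027, -0.017, 0, 0.4, 0, 0, -0.12, 0.027, -0.017, 0, 0.4, 0, 0, -0.12, 0.027, -0.017, 0, 0.4])

```text
t: 1.77
ee_pos: [0.5778, 0.1131, 0.3306]
orientation: [180.0, 0.0, 16.7]
wrist_force: [1.2, 0.1, 0.5]
width: 0.0511
grasp_force: 0.0
```

carry_out(rows=[0, 0, -0.097, 0.0197, -0.011, -0.04, 0.4, 0, 0, -0.097, 0.0197, -0.011, -0.04, 0.4, 0, 0, -0.097, 0.0197, -0.011, -0.04, 0.4, 0, 0, 0, 0, 0, -0.025, 0.4, 0, 0, 0, 0, 0, -0.025, 0.4, 0, 0, 0, 0, 0, -0.025, 0.4, 0, 0, 0, 0, 0, -0.025, 0.4, 0, 0, 0, 0, 0, -0.024, 0.4, 0, 0, 0, 0, 0, -0.01, 0.4, 0, 0, 0, 0, 0, -0.01, 0.4, 0, 0, 0, 0, 0, 0, 0.4, 0, 0, 0, 0, 0, 0, 0.7, 0, 0, 0, 0, 0, 0, 0.9, 0, 0, 0, 0, 0, 0, 1, 0, 0, 0, 0, 0, 0, 1])

```text
t: 3.02
ee_pos: [0.6311, 0.0837, 0.0794]
orientation: [180.0, -0.1, 0.4]
wrist_force: [-1.0, -1.5, 4.9]
width: 0.0123
grasp_force: 59.7
```

carry_out(rows=[0, 0, 0, 0, 0, 0, 0.6, 0, 0, 0, 0, 0, 0, 0.6, 0, 0, 0, 0, 0, 0, 0.6])

```text
t: 3.27
ee_pos: [0.6304, 0.0844, 0.0782]
orientation: [-180.0, -0.0, 0.4]
wrist_force: [-0.6, -0.9, -0.8]
width: 0.0341
grasp_force: 0.0
```

carry_out(rows=[0, 0, -0.004, 0.0033, -0.0022, 0, 0.6, 0, 0, -0.003, 0.0033, -0.0022, -0.003, 0.6, 0, 0, 0, 0, 0, -0.004, 0.6, 0, 0, 0, 0, 0, -0.004, 0.6, 0, 0, 0, 0, 0, 0, 0.6, 0, 0, 0, 0, 0, 0, 0.6])

```text
t: 3.77
ee_pos: [0.6366, 0.0797, 0.0664]
orientation: [180.0, 0.1, -0.0]
wrist_force: [0.5, -0.1, -0.3]
width: 0.0344
grasp_force: 0.0
```

Close, then twist +60° (1.047 rad) with a small margin, and read the result.

carry_out(rows=[0, 0, 0, 0, 0, 0, 1, 0, 0, 0, 0, 0, 0, 1, 0, 0, 0, 0, 0, 0, 1, 0, 0, 0, 0, 0, 0, 1, 0, 0, 0.07, 0, 0, 0, 1, 0, 0, 0.07, 0, 0, 0, 1, 0, 0, 0.07, 0, 0, 0, 1, 0, 0, 0.07, 0, 0, 0, 1, 0, 0, 0.07, 0, 0, 0, 1, 0, 0, 0.07, 0, 0, 0, 1, 0, 0, 0.07, 0, 0, 0, 1, 0, 0, 0.07, 0, 0, 0, 1, 0, 0, 0.07, 0, 0, 0, 1, 0, 0, 0.07, 0, 0, 0, 1, 0, 0, 0.07, 0, 0, 0, 1, 0, 0, 0.07, 0, 0, 0, 1, 0, 0, 0.07, 0, 0, 0, 1, 0, 0, 0.07, 0, 0, 0, 1, 0, 0, 0.067, 0, 0, 0, 1, 0, 0, 0, 0, 0, 0, 1])

```text
t: 5.43
ee_pos: [0.6369, 0.0796, 0.0671]
orientation: [180.0, 0.0, 60.1]
wrist_force: [0.4, 0.9, -0.6]
width: 0.0127
grasp_force: 61.2
```

carry_out(rows=[0, 0, 0, 0, 0, 0.008, 1, 0, 0, 0, 0, 0, 0.014, 1, 0, 0, 0, 0, 0, 0.025, 1, 0, 0, 0, 0, 0, 0.03, 1, 0, 0, 0, 0, 0, 0.03, 1, 0, 0, 0, -0.0075, -0.0335, 0.025, 1, 0, 0, 0, -0.0075, -0.0335, 0, 1, 0, 0, 0, -0.0075, -0.0335, 0, 1, 0, 0, 0, -0.0075, -0.0335, 0, 1, 0, 0, 0, -0.0075, -0.0335, 0, 1, 0, 0, 0, -0.0075, -0.0335, 0, 1, 0, 0, 0, -0.0075, -0.0335, 0, 1, 0, 0, 0, -0.0075, -0.0335, 0, 1, 0, 0, 0, -0.0075, -0.0335, 0, 1, 0, 0, 0, -0.0075, -0.0335, 0, 1, 0, 0, 0, -0.0075, -0.0335, 0, 1, 0, 0, 0, -0.0075, -0.0335, 0, 1, 0, 0, 0, -0.0075, -0.0335, 0, 1, 0, 0, 0, -0.0075, -0.0335, 0, 1, 0, 0, 0, 0, 0, 0, 1])

```text
t: 7.1
ee_pos: [0.5276, -0.3966, 0.1994]
orientation: [179.9, 0.3, 59.3]
wrist_force: [-0.7, -0.8, -1.7]
width: 0.0132
grasp_force: 61.2
```

carry_out(rows=[0, 0, 0, 0.001, 0.001, -0.025, 1, 0, 0, 0, 0.001, 0.001, -0.025, 1, 0, 0, 0, 0, 0.001, -0.025, 1, 0, 0, 0, 0, 0.001, -0.025, 1, 0, 0, 0, 0, 0.001, -0.025, 1, 0, 0, 0, 0, 0, -0.012, 1, 0, 0, 0, 0, 0, 0, 1, 0, 0, 0, 0, 0, 0, 1, 0, 0, 0, 0, 0, 0, 0.55, 0, 0, 0, 0, 0, 0, 0.55, 0, 0, 0, 0, 0, 0, 0.55, 0, 0, 0, 0, 0, 0.03, 0.55, 0, 0, 0, 0, 0, 0.035, 0.55, 0, 0, 0, 0, 0, 0.035, 0.55, 0, 0, 0, 0, 0, 0.035, 0.55, 0, 0, 0, 0, 0, 0, 0.55])

```text
t: 8.43
ee_pos: [0.5365, -0.3861, 0.2056]
orientation: [179.3, -0.0, 59.9]
wrist_force: [0.6, 0.2, 1.8]
width: 0.0381
grasp_force: 0.0
```

```bash
cat > look.py <<'E'
import sys
from h import *
k=sys.argv[1]
T=bot.get_image("top"); Sd=bot.get_image("side")
cv2.imwrite(f"pics/top{k}.png",T[...,::-1]); cv2.imwrite(f"pics/side{k}.png",Sd[...,::-1])
E
python3 look.py 1; python3 - <<'E'
import cv2,numpy as np
o=np.zeros((600,800,3),np.uint8)
o[:300,:]=cv2.resize(cv2.imread("pics/top1.png")[150:300,200:600],None,fx=2,fy=2)
o[300:600,:]=cv2.resize(cv2.imread("pics/side1.png")[110:260,180:580],None,fx=2,fy=2)
cv2.imwrite("pics/v1.png",o)
E
```

```text
(no output)
```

View pics/v1.png

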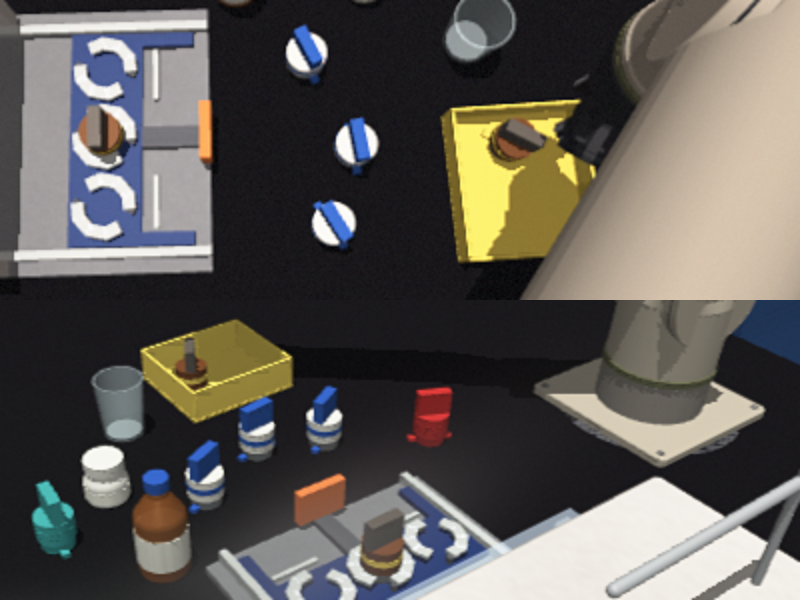

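The first spent cartridge stands upright in the bin (top-view crop at (515,140)), and the rest of the scene is unchanged. Next is the spent one in the middle socket.

carry_out(rows=[0, 0, -0.0748, 0.0015, 0.0333, 0, 0.55, 0, 0, -0.0748, 0.0015, 0.0333, 0, 0.55, 0, 0, -0.0748, 0.0015, 0.0333, 0, 0.55, 0, 0, -0.0748, 0.0015, 0.0333, 0, 0.55, 0, 0, -0.0748, 0.0015, 0.0333, 0, 0.55, 0, 0, -0.0748, 0.0015, 0.0333, 0, 0.55, 0, 0, -0.0748, 0.0015, 0.0333, 0, 0.55, 0, 0, -0.0748, 0.0015, 0.0333, 0, 0.55, 0, 0, -0.0748, 0.0015, 0.0333, 0, 0.55, 0, 0, -0.0748, 0.0015, 0.0333, 0, 0.55, 0, 0, -0.0748, 0.0015, 0.0333, 0, 0.55, 0, 0, -0.0748, 0.0015, 0.0333, 0, 0.55, 0, 0, -0.0748, 0.0015, 0.0333, 0, 0.55, 0, 0, -0.0748, 0.0015, 0.0333, 0, 0.55, 0, 0, 0, 0, 0, -0.025, 0.55, 0, 0, 0, 0, 0, -0.025, 0.55, 0, 0, 0, 0, 0, -0.025, 0.55, 0, 0, 0, 0, 0, -0.01, 0.55, 0, 0, 0, 0, 0, 0, 0.55, 0, 0, 0, 0, 0, 0, 0.55])

```text
t: 10.2
ee_pos: [0.555, 0.0824, 0.1117]
orientation: [180.0, 0.0, -0.0]
wrist_force: [0.1, 0.4, 0.3]
width: 0.0387
grasp_force: 0.0
```

carry_out(rows=[0, 0, 0, 0.002, -0.0024, -0.02, 0.55, 0, 0, 0, 0, 0, -0.016, 0.55, 0, 0, 0, 0, 0, -0.0095, 0.55, 0, 0, 0, 0, 0, 0, 0.55, 0, 0, 0, 0, 0, 0, 1, 0, 0, 0, 0, 0, 0, 1, 0, 0, 0, 0, 0, 0, 1, 0, 0, 0, 0, 0, 0, 1, 0, 0, 0.087, 0, 0, 0, 1, 0, 0, 0.087, 0, 0, 0, 1, 0, 0, 0.087, 0, 0, 0, 1, 0, 0, 0.087, 0, 0, 0, 1, 0, 0, 0.087, 0, 0, 0, 1, 0, 0, 0.087, 0, 0, 0, 1, 0, 0, 0.087, 0, 0, 0, 1, 0, 0, 0.087, 0, 0, 0, 1, 0, 0, 0.087, 0, 0, 0, 1, 0, 0, 0.087, 0, 0, 0, 1, 0, 0, 0.087, 0, 0, 0, 1, 0, 0, 0.087, 0, 0, 0, 1])

```text
t: 11.87
ee_pos: [0.5582, 0.0803, 0.0676]
orientation: [179.9, -0.1, 60.0]
wrist_force: [-0.4, 0.8, 5.9]
width: 0.013
grasp_force: 59.4
```

carry_out(rows=[0, 0, 0, 0, 0, 0.008, 1, 0, 0, 0, 0, 0, 0.014, 1, 0, 0, 0, 0, 0, 0.025, 1, 0, 0, 0, 0, 0, 0.03, 1, 0, 0, 0, 0, 0, 0.03, 1, 0, 0, 0, -0.0075, -0.0335, 0.025, 1, 0, 0, 0, -0.0075, -0.0335, 0, 1, 0, 0, 0, -0.0075, -0.0335, 0, 1, 0, 0, 0, -0.0075, -0.0335, 0, 1, 0, 0, 0, -0.0075, -0.0335, 0, 1, 0, 0, 0, -0.0075, -0.0335, 0, 1, 0, 0, 0, -0.0075, -0.0335, 0, 1, 0, 0, 0, -0.0075, -0.0335, 0, 1, 0, 0, 0, -0.0075, -0.0335, 0, 1, 0, 0, 0, -0.0075, -0.0335, 0, 1, 0, 0, 0, -0.0075, -0.0335, 0, 1, 0, 0, 0, -0.0075, -0.0335, 0, 1, 0, 0, 0, -0.0075, -0.0335, 0, 1, 0, 0, 0, -0.0075, -0.0335, 0, 1, 0, 0, 0, 0, 0, 0, 1])

```text
t: 13.53
ee_pos: [0.4481, -0.3951, 0.1984]
orientation: [180.0, 0.2, 59.1]
wrist_force: [-1.8, -0.1, -0.9]
width: 0.0128
grasp_force: 58.7
```

carry_out(rows=[0, 0, 0, 0, 0, -0.025, 1, 0, 0, 0, 0, 0, -0.025, 1, 0, 0, 0, 0, 0, -0.025, 1, 0, 0, 0, 0, 0, -0.025, 1, 0, 0, 0, 0, 0, -0.023, 1, 0, 0, 0, 0, 0, -0.012, 1, 0, 0, 0, 0, 0, 0, 1, 0, 0, 0, 0, 0, 0, 1])

```text
t: 14.2
ee_pos: [0.4523, -0.3882, 0.0632]
orientation: [-180.0, 0.0, 59.7]
wrist_force: [0.7, -0.5, -0.4]
width: 0.0129
grasp_force: 58.7
```

carry_out(rows=[0, 0, 0, 0, 0, 0, 0.55, 0, 0, 0, 0, 0, 0, 0.55, 0, 0, 0, 0, 0, 0, 0.55, 0, 0, 0, 0, 0, 0.03, 0.55, 0, 0, 0, 0, 0, 0.035, 0.55, 0, 0, 0, 0, 0, 0.035, 0.55, 0, 0, 0, 0, 0, 0.035, 0.55, 0, 0, 0, 0, 0, 0, 0.55])

```text
t: 14.87
ee_pos: [0.4546, -0.3907, 0.2058]
orientation: [179.3, 0.0, 59.8]
wrist_force: [0.5, -1.4, 1.2]
width: 0.0388
grasp_force: 0.0
```

```bash
cat > fresh.py <<'E'
import sys
from h import *
k=sys.argv[1]
T=bot.get_image("top"); Sd=bot.get_image("side")
cv2.imwrite(f"pics/top{k}.png",T[...,::-1]); cv2.imwrite(f"pics/side{k}.png",Sd[...,::-1])
m={"top":bblue(T),"side":bblue(Sd)}
n,l,st,c=cv2.connectedComponentsWithStats(m["top"].astype(np.uint8))
for i in range(1,n):
    if st[i,4]>40:
        p=unproj("top",c[i],.076); print(facefit(m,.076,p))
print("rings",ringfit(T,[.557,.080,0.]))
E
python3 fresh.py 2
```

```text
(np.float64(0.7709), np.float64(-0.0728), np.float64(48.1), 174, 112)
(np.float64(0.6462), np.float64(-0.1542), np.float64(25.5), 32, 165)
(np.float64(0.539), np.float64(-0.2063), np.float64(8.2), 30, 166)
(np.float64(0.4508), np.float64(-0.176), np.float64(28.8), 40, 175)
rings (array([0.5577, 0.0804]), np.float64(-0.31), -372)
```

carry_out(rows=[0, 0, -0.09, 0.0084, 0.0184, 0, 0.55, 0, 0, -0.09, 0.0084, 0.0184, 0, 0.55, 0, 0, -0.09, 0.0084, 0.0184, 0, 0.55, 0, 0, -0.09, 0.0084, 0.0184, 0, 0.55, 0, 0, -0.09, 0.0084, 0.0184, 0, 0.55, 0, 0, -0.09, 0.0084, 0.0184, 0, 0.55, 0, 0, -0.09, 0.0084, 0.0184, 0, 0.55, 0, 0, -0.09, 0.0084, 0.0184, 0, 0.55, 0, 0, -0.09, 0.0084, 0.0184, 0, 0.55, 0, 0, -0.09, 0.0084, 0.0184, 0, 0.55, 0, 0, 0, 0, 0, -0.03, 0.55, 0, 0, 0, 0, 0, -0.03, 0.55, 0, 0, 0, 0, 0, -0.03, 0.55, 0, 0, 0, 0, 0, -0.01, 0.55, 0, 0, 0, 0, 0, 0, 0.55, 0, 0, 0, 0, 0, 0, 0.55])

```text
t: 16.3
ee_pos: [0.5362, -0.2044, 0.098]
orientation: [180.0, 0.0, 8.2]
wrist_force: [0.4, 0.6, 1.4]
width: 0.0386
grasp_force: 0.0
```

Now: correct (+0.0028, -0.0019), go down 50 mm, grip, then lift 130 mm while turning toward 60° (+0.904 rad).

carry_out(rows=[0, 0, 0, 0.0028, -0.0019, -0.02, 0.55, 0, 0, 0, 0, 0, -0.02, 0.55, 0, 0, 0, 0, 0, -0.01, 0.55, 0, 0, 0, 0, 0, 0, 0.55, 0, 0, 0, 0, 0, 0, 1, 0, 0, 0, 0, 0, 0, 1, 0, 0, 0, 0, 0, 0, 1, 0, 0, 0, 0, 0, 0, 1, 0, 0, 0, 0, 0, 0.01, 1, 0, 0, 0, 0, 0, 0.02, 1, 0, 0, 0, 0, 0, 0.03, 1, 0, 0, 0, 0, 0, 0.03, 1, 0, 0, 0, 0, 0, 0.03, 1, 0, 0, 0, 0, 0, 0, 1, 0, 0, 0, 0, 0, 0, 1])

```text
t: 17.55
ee_pos: [0.54, -0.2064, 0.1701]
orientation: [179.9, -0.2, 8.2]
wrist_force: [-0.1, 0.0, -2.2]
width: 0.0131
grasp_force: 58.7
```

carry_out(rows=[0, 0, 0.075, 0.0081, 0.0239, 0, 1, 0, 0, 0.075, 0.0081, 0.0239, 0, 1, 0, 0, 0.075, 0.0081, 0.0239, 0, 1, 0, 0, 0.075, 0.0081, 0.0239, 0, 1, 0, 0, 0.075, 0.0081, 0.0239, 0, 1, 0, 0, 0.075, 0.0081, 0.0239, 0, 1, 0, 0, 0.075, 0.0081, 0.0239, 0, 1, 0, 0, 0.075, 0.0081, 0.0239, 0, 1, 0, 0, 0.075, 0.0081, 0.0239, 0, 1, 0, 0, 0.075, 0.0081, 0.0239, 0, 1, 0, 0, 0.075, 0.0081, 0.0239, 0, 1, 0, 0, 0.075, 0.0081, 0.0239, 0, 1, 0, 0, 0, 0, 0, -0.02, 1, 0, 0, 0, 0, 0, -0.02, 1, 0, 0, 0, 0, 0, -0.02, 1, 0, 0, 0, 0, 0, -0.01, 1, 0, 0, 0, 0, 0, 0, 1, 0, 0, 0, 0, 0, 0, 1])

```text
t: 19.05
ee_pos: [0.6358, 0.0806, 0.0972]
orientation: [-179.9, 0.1, 59.8]
wrist_force: [-0.1, -0.5, -0.4]
width: 0.0132
grasp_force: 58.7
```

carry_out(rows=[0, 0, 0, 0.0014, -0.0006, -0.005, 1, 0, 0, 0, 0, 0, -0.006, 1, 0, 0, 0, 0, 0, -0.006, 1, 0, 0, 0, 0, 0, -0.006, 1, 0, 0, 0, 0, 0, -0.004, 1, 0, 0, 0, 0, 0, -0.003, 1, 0, 0, 0, 0, 0, 0, 1, 0, 0, 0, 0, 0, 0, 1])

```text
t: 19.72
ee_pos: [0.6377, 0.0801, 0.0676]
orientation: [180.0, -0.0, 59.8]
wrist_force: [0.3, -0.4, -1.0]
width: 0.013
grasp_force: 58.7
```

carry_out(rows=[0, 0, 0, 0, 0, -0.001, 1, 0, 0, 0, 0, 0, 0, 1, 0, 0, -0.082, 0, 0, 0, 1, 0, 0, -0.082, 0, 0, 0, 1, 0, 0, -0.082, 0, 0, 0, 1, 0, 0, -0.082, 0, 0, 0, 1, 0, 0, -0.082, 0, 0, 0, 1, 0, 0, -0.082, 0, 0, 0, 1, 0, 0, -0.082, 0, 0, 0, 1, 0, 0, -0.082, 0, 0, 0, 1, 0, 0, -0.082, 0, 0, 0, 1, 0, 0, -0.082, 0, 0, 0, 1, 0, 0, -0.082, 0, 0, 0, 1, 0, 0, -0.082, 0, 0, 0, 1, 0, 0, -0.082, 0, 0, 0, 1, 0, 0, 0, 0, 0, 0, 1, 0, 0, 0, 0, 0, 0, 1])

```text
t: 21.13
ee_pos: [0.6385, 0.0801, 0.0673]
orientation: [180.0, -0.1, -1.1]
wrist_force: [1.5, -0.2, 4.5]
width: 0.013
grasp_force: 59.4
```

```bash
python3 -c "
from workcell import bot
o=bot.observe();print(o['wrist_force'],o['ft_torque'],o['orientation'])"
```

```text
[ 1.49260231 -0.15816809  4.47789823] [-0.17483362 -0.41574466  0.02793274] [ 1.79992013e+02 -1.14542954e-01 -1.13445854e+00]
```

carry_out(rows=[0, 0, 0, 0, 0, 0, 0.55, 0, 0, 0, 0, 0, 0, 0.55, 0, 0, 0, 0, 0, 0, 0.55, 0, 0, 0, 0, 0, 0.02, 0.55, 0, 0, 0, 0, 0, 0.03, 0.55, 0, 0, 0, 0, 0, 0.035, 0.55, 0, 0, 0.039, 0.0007, -0.0195, 0.035, 0.55, 0, 0, 0.039, 0.0007, -0.0195, 0, 0.55, 0, 0, 0.039, 0.0007, -0.0195, 0, 0.55, 0, 0, 0, 0, 0, 0, 0.55])

```text
t: 21.97
ee_pos: [0.6397, 0.0163, 0.1874]
orientation: [179.9, -0.0, 5.3]
wrist_force: [-0.3, -2.2, -0.5]
width: 0.0388
grasp_force: 0.0
```

```bash
python3 fresh.py 3
```

```text
(np.float64(0.7709), np.float64(-0.0728), np.float64(48.1), 174, 112)
(np.float64(0.6462), np.float64(-0.1542), np.float64(25.5), 32, 165)
(np.float64(0.4511), np.float64(-0.1761), np.float64(30.1), 78, 131)
rings (array([0.5578, 0.0804]), np.float64(-1.75), 248)
```

carry_out(rows=[0, 0, 0.0447, 0.0008, -0.0213, 0, 0.55, 0, 0, 0.0447, 0.0008, -0.0213, 0, 0.55, 0, 0, 0.0447, 0.0008, -0.0213, 0, 0.55, 0, 0, 0.0447, 0.0008, -0.0213, 0, 0.55, 0, 0, 0.0447, 0.0008, -0.0213, 0, 0.55, 0, 0, 0.0447, 0.0008, -0.0213, 0, 0.55, 0, 0, 0.0447, 0.0008, -0.0213, 0, 0.55, 0, 0, 0.0447, 0.0008, -0.0213, 0, 0.55, 0, 0, 0, 0, 0, -0.03, 0.55, 0, 0, 0, 0, 0, -0.03, 0.55, 0, 0, 0, 0, 0, -0.02, 0.55, 0, 0, 0, 0, 0, 0, 0.55, 0, 0, 0, 0, 0, 0, 0.55])

```text
t: 23.15
ee_pos: [0.6458, -0.1474, 0.1057]
orientation: [-179.9, 0.1, 26.0]
wrist_force: [-0.6, 0.3, 0.6]
width: 0.0386
grasp_force: 0.0
```

carry_out(rows=[0, 0, 0, 0.0004, -0.0068, -0.01, 0.55, 0, 0, 0, 0, 0, -0.02, 0.55, 0, 0, 0, 0, 0, -0.016, 0.55, 0, 0, 0, 0, 0, -0.01, 0.55, 0, 0, 0, 0, 0, 0, 0.55, 0, 0, 0, 0, 0, 0, 1, 0, 0, 0, 0, 0, 0, 1, 0, 0, 0, 0, 0, 0, 1, 0, 0, 0, 0, 0, 0, 1, 0, 0, 0, 0, 0, 0.01, 1, 0, 0, 0, 0, 0, 0.02, 1, 0, 0, 0, 0, 0, 0.03, 1, 0, 0, 0, 0, 0, 0.03, 1, 0, 0, 0, 0, 0, 0.03, 1, 0, 0, 0, 0, 0, 0, 1, 0, 0, 0, 0, 0, 0, 1])

```text
t: 24.48
ee_pos: [0.6476, -0.156, 0.1735]
orientation: [179.9, -0.2, 25.9]
wrist_force: [-0.7, -0.4, -2.5]
width: 0.0129
grasp_force: 61.6
```

carry_out(rows=[0, 0, 0.0538, -0.0082, 0.0215, 0, 1, 0, 0, 0.0538, -0.0082, 0.0215, 0, 1, 0, 0, 0.0538, -0.0082, 0.0215, 0, 1, 0, 0, 0.0538, -0.0082, 0.0215, 0, 1, 0, 0, 0.0538, -0.0082, 0.0215, 0, 1, 0, 0, 0.0538, -0.0082, 0.0215, 0, 1, 0, 0, 0.0538, -0.0082, 0.0215, 0, 1, 0, 0, 0.0538, -0.0082, 0.0215, 0, 1, 0, 0, 0.0538, -0.0082, 0.0215, 0, 1, 0, 0, 0.0538, -0.0082, 0.0215, 0, 1, 0, 0, 0.0538, -0.0082, 0.0215, 0, 1, 0, 0, 0, 0, 0, -0.02, 1, 0, 0, 0, 0, 0, -0.02, 1, 0, 0, 0, 0, 0, -0.02, 1, 0, 0, 0, 0, 0, -0.01, 1, 0, 0, 0, 0, 0, 0, 1, 0, 0, 0, 0, 0, 0, 1])

```text
t: 25.9
ee_pos: [0.556, 0.0807, 0.1004]
orientation: [-180.0, 0.1, 59.8]
wrist_force: [-0.8, -0.4, -1.0]
width: 0.013
grasp_force: 61.4
```

carry_out(rows=[0, 0, 0, 0.0017, -0.0004, -0.005, 1, 0, 0, 0, 0, 0, -0.006, 1, 0, 0, 0, 0, 0, -0.006, 1, 0, 0, 0, 0, 0, -0.006, 1, 0, 0, 0, 0, 0, -0.005, 1, 0, 0, 0, 0, 0, -0.003, 1, 0, 0, 0, 0, 0, 0, 1, 0, 0, 0, 0, 0, 0, 1])

```text
t: 26.57
ee_pos: [0.5582, 0.0805, 0.0698]
orientation: [180.0, -0.0, 59.8]
wrist_force: [-1.2, -0.7, 2.7]
width: 0.0128
grasp_force: 61.9
```

carry_out(rows=[0, 0, -0.082, 0, 0, 0, 1, 0, 0, -0.082, 0, 0, 0, 1, 0, 0, -0.082, 0, 0, 0, 1, 0, 0, -0.082, 0, 0, 0, 1, 0, 0, -0.082, 0, 0, 0, 1, 0, 0, -0.082, 0, 0, 0, 1, 0, 0, -0.082, 0, 0, 0, 1, 0, 0, -0.082, 0, 0, 0, 1, 0, 0, -0.082, 0, 0, 0, 1, 0, 0, -0.082, 0, 0, 0, 1, 0, 0, -0.082, 0, 0, 0, 1, 0, 0, -0.082, 0, 0, 0, 1, 0, 0, -0.082, 0, 0, 0, 1, 0, 0, 0, 0, 0, 0, 1])

```text
t: 27.73
ee_pos: [0.5586, 0.081, 0.0698]
orientation: [-180.0, -0.1, -1.4]
wrist_force: [0.5, 1.4, -0.0]
width: 0.013
grasp_force: 61.6
```

carry_out(rows=[0, 0, 0, 0, 0, 0, 0.55, 0, 0, 0, 0, 0, 0, 0.55, 0, 0, 0, 0, 0, 0, 0.55, 0, 0, 0, 0, 0, 0.02, 0.55, 0, 0, 0, 0, 0, 0.03, 0.55, 0, 0, 0, 0, 0, 0.035, 0.55, 0, 0, 0, 0, 0, 0.035, 0.55, 0, 0, 0, 0, 0, 0, 0.55])

```text
t: 28.4
ee_pos: [0.5611, 0.0805, 0.1964]
orientation: [-179.8, -0.5, -1.2]
wrist_force: [1.2, -0.5, 1.4]
width: 0.0385
grasp_force: 0.0
```

```bash
python3 fresh.py 4; python3 - <<'E'
import cv2,numpy as np
o=np.zeros((600,800,3),np.uint8)
o[:300,:]=cv2.resize(cv2.imread("pics/top4.png")[150:300,200:600],None,fx=2,fy=2)
o[300:600,:]=cv2.resize(cv2.imread("pics/side4.png")[110:260,180:580],None,fx=2,fy=2)
cv2.imwrite("pics/v4.png",o)
E
```

```text
(np.float64(0.7709), np.float64(-0.0728), np.float64(48.1), 174, 112)
(np.float64(0.6442), np.float64(0.0818), np.float64(3.5), 217, 172)
(np.float64(0.5537), np.float64(0.0742), np.float64(33.5), 181, 125)
(np.float64(0.4511), np.float64(-0.1759), np.float64(30.0), 40, 175)
rings (array([0.5576, 0.0806]), np.float64(-2.08), 220)
```

View pics/v4.png

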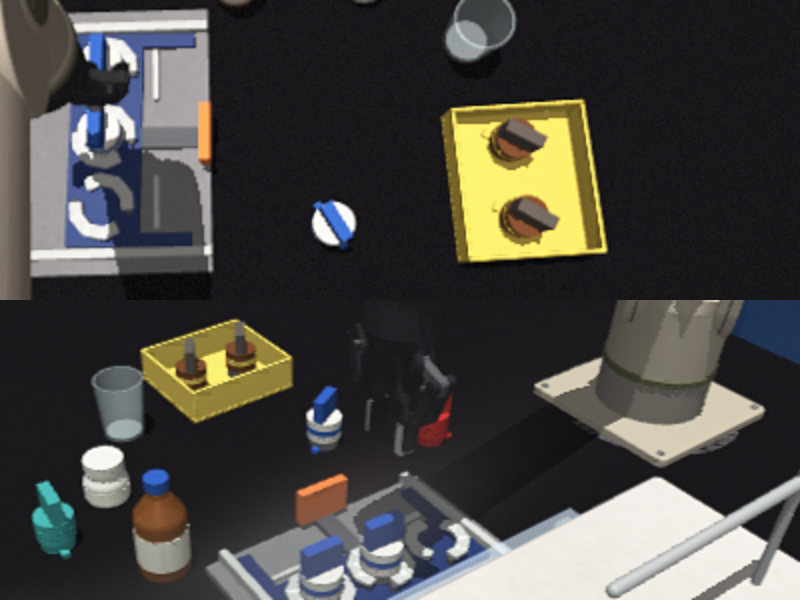

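Both spent cartridges are in the bin. Two fresh ones sit locked in the upper and middle sockets with their bars along the row, and the third stands undisturbed at crop (333,222).

carry_out(rows=[0, 0, 0.0536, -0.011, -0.0256, 0, 0.55, 0, 0, 0.0536, -0.011, -0.0256, 0, 0.55, 0, 0, 0.0536, -0.011, -0.0256, 0, 0.55, 0, 0, 0.0536, -0.011, -0.0256, 0, 0.55, 0, 0, 0.0536, -0.011, -0.0256, 0, 0.55, 0, 0, 0.0536, -0.011, -0.0256, 0, 0.55, 0, 0, 0.0536, -0.011, -0.0256, 0, 0.55, 0, 0, 0.0536, -0.011, -0.0256, 0, 0.55, 0, 0, 0.0536, -0.011, -0.0256, 0, 0.55, 0, 0, 0.0536, -0.011, -0.0256, 0, 0.55, 0, 0, 0, 0, 0, -0.03, 0.55, 0, 0, 0, 0, 0, -0.03, 0.55, 0, 0, 0, 0, 0, -0.03, 0.55, 0, 0, 0, 0, 0, 0, 0.55, 0, 0, 0, 0, 0, 0, 0.55])

```text
t: 29.75
ee_pos: [0.4464, -0.1754, 0.0984]
orientation: [-179.9, 0.2, 29.5]
wrist_force: [-0.4, -0.8, 1.0]
width: 0.0383
grasp_force: 0.0
```

carry_out(rows=[0, 0, 0, 0.0046, -0.0005, -0.01, 0.55, 0, 0, 0, 0, 0, -0.02, 0.55, 0, 0, 0, 0, 0, -0.012, 0.55, 0, 0, 0, 0, 0, -0.007, 0.55, 0, 0, 0, 0, 0, 0, 0.55, 0, 0, 0, 0, 0, 0, 1, 0, 0, 0, 0, 0, 0, 1, 0, 0, 0, 0, 0, 0, 1, 0, 0, 0, 0, 0, 0, 1, 0, 0, 0, 0, 0, 0.01, 1, 0, 0, 0, 0, 0, 0.02, 1, 0, 0, 0, 0, 0, 0.03, 1, 0, 0, 0, 0, 0, 0.03, 1, 0, 0, 0, 0, 0, 0.03, 1, 0, 0, 0, 0, 0, 0, 1, 0, 0, 0, 0, 0, 0, 1])

```text
t: 31.08
ee_pos: [0.4536, -0.1762, 0.1726]
orientation: [179.9, -0.2, 29.4]
wrist_force: [0.2, -0.1, -1.8]
width: 0.0127
grasp_force: 60.9
```

carry_out(rows=[0, 0, 0.0483, 0.0022, 0.0234, 0, 1, 0, 0, 0.0483, 0.0022, 0.0234, 0, 1, 0, 0, 0.0483, 0.0022, 0.0234, 0, 1, 0, 0, 0.0483, 0.0022, 0.0234, 0, 1, 0, 0, 0.0483, 0.0022, 0.0234, 0, 1, 0, 0, 0.0483, 0.0022, 0.0234, 0, 1, 0, 0, 0.0483, 0.0022, 0.0234, 0, 1, 0, 0, 0.0483, 0.0022, 0.0234, 0, 1, 0, 0, 0.0483, 0.0022, 0.0234, 0, 1, 0, 0, 0.0483, 0.0022, 0.0234, 0, 1, 0, 0, 0.0483, 0.0022, 0.0234, 0, 1, 0, 0, 0, 0, 0, -0.02, 1, 0, 0, 0, 0, 0, -0.02, 1, 0, 0, 0, 0, 0, -0.02, 1, 0, 0, 0, 0, 0, -0.01, 1, 0, 0, 0, 0, 0, 0, 1, 0, 0, 0, 0, 0, 0, 1, 0, 0, 0, 0, 0, 0, 1])

```text
t: 32.58
ee_pos: [0.4776, 0.0817, 0.1017]
orientation: [179.9, -0.1, 59.9]
wrist_force: [0.3, 0.1, -2.2]
width: 0.0128
grasp_force: 60.8
```

carry_out(rows=[0, 0, 0, 0.0006, 0, -0.005, 1, 0, 0, 0, 0, 0, -0.006, 1, 0, 0, 0, 0, 0, -0.006, 1, 0, 0, 0, 0, 0, -0.006, 1, 0, 0, 0, 0, 0, -0.005, 1, 0, 0, 0, 0, 0, -0.004, 1, 0, 0, 0, 0, 0, 0, 1, 0, 0, 0, 0, 0, 0, 1])

```text
t: 33.25
ee_pos: [0.4785, 0.0824, 0.0692]
orientation: [179.9, -0.1, 59.9]
wrist_force: [-0.0, 3.9, 5.4]
width: 0.0131
grasp_force: 65.5
```

Seated: the height matches the floor and contact is light. Twist home, then release and rise.

carry_out(rows=[0, 0, -0.082, 0.0001, -0.0001, 0, 1, 0, 0, -0.082, 0.0001, -0.0001, 0, 1, 0, 0, -0.082, 0.0001, -0.0001, 0, 1, 0, 0, -0.082, 0.0001, -0.0001, 0, 1, 0, 0, -0.082, 0.0001, -0.0001, 0, 1, 0, 0, -0.082, 0.0001, -0.0001, 0, 1, 0, 0, -0.082, 0.0001, -0.0001, 0, 1, 0, 0, -0.082, 0.0001, -0.0001, 0, 1, 0, 0, -0.082, 0.0001, -0.0001, 0, 1, 0, 0, -0.082, 0.0001, -0.0001, 0, 1, 0, 0, -0.082, 0, 0, 0, 1, 0, 0, -0.082, 0, 0, 0, 1, 0, 0, -0.082, 0, 0, 0, 1, 0, 0, 0, 0, 0, 0, 1])

```text
t: 34.42
ee_pos: [0.4792, 0.0808, 0.0689]
orientation: [-180.0, -0.1, -1.4]
wrist_force: [0.3, 1.2, 3.7]
width: 0.0131
grasp_force: 65.3
```

carry_out(rows=[0, 0, 0, 0, 0, 0, 0.55, 0, 0, 0, 0, 0, 0, 0.55, 0, 0, 0, 0, 0, 0, 0.55, 0, 0, 0, 0, 0, 0.02, 0.55, 0, 0, 0, 0, 0, 0.03, 0.55, 0, 0, 0, 0, 0, 0.035, 0.55, 0, 0, 0, 0, -0.02, 0.035, 0.55, 0, 0, 0, 0, -0.03, 0, 0.55, 0, 0, 0, 0, -0.03, 0, 0.55, 0, 0, 0, 0, -0.03, 0, 0.55, 0, 0, 0, 0, -0.03, 0, 0.55, 0, 0, 0, 0, -0.03, 0, 0.55, 0, 0, 0, 0, -0.03, 0, 0.55, 0, 0, 0, 0, -0.03, 0, 0.55, 0, 0, 0, 0, -0.03, 0, 0.55, 0, 0, 0, 0, 0, 0, 0.55, 0, 0, 0, 0, 0, 0, 0.55])

```text
t: 35.83
ee_pos: [0.4777, -0.1815, 0.1884]
orientation: [180.0, 0.0, -1.3]
wrist_force: [1.0, 0.4, -0.2]
width: 0.0383
grasp_force: 0.0
```

```bash
python3 - <<'E'
from h import *
T=bot.get_image("top"); Sd=bot.get_image("side")
m={"top":bblue(T),"side":bblue(Sd)}
for x in(.4776,.5577,.6376):
  print(facefit({"top":m["top"]},.094,(x,.0804),angs=(0,),sz=24),facefit(m,.094,(x,.0804),angs=(0,),sz=24))
m={"top":borange(T),"side":borange(Sd)}
print("handle",facefit(m,.062,(.557,-.037),.064,.012,(0,),sz=46))
o=np.zeros((600,800,3),np.uint8)
o[:300,:]=cv2.resize(T[150:300,200:600],None,fx=2,fy=2)
o[300:600,:]=cv2.resize(Sd[150:300,220:620],None,fx=2,fy=2)
cv2.imwrite("pics/v5.png",o[...,::-1])
E
```

```text
(np.float64(0.4727), np.float64(0.0796), np.float64(0.7), 28, 109) (np.float64(0.4728), np.float64(0.081), np.float64(178.4), 49, 181)
(np.float64(0.5583), np.float64(0.0795), np.float64(0.6), 34, 110) (np.float64(0.5579), np.float64(0.0807), np.float64(0.4), 53, 185)
(np.float64(0.6372), np.float64(0.0781), np.float64(0.8), 26, 104) (np.float64(0.6372), np.float64(0.0791), np.float64(0.7), 53, 181)
handle (np.float64(0.5547), np.float64(-0.0377), np.float64(179.0), 32, 257)
```

View pics/v5.png

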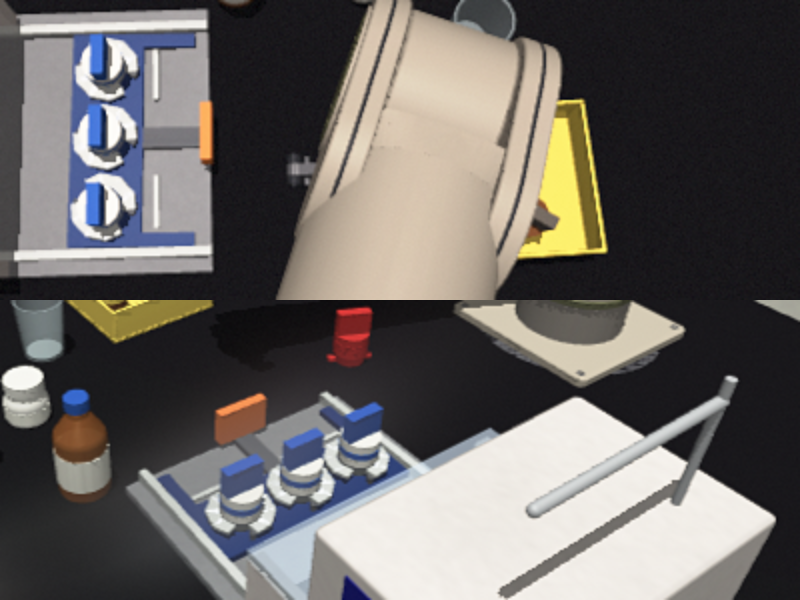

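```bash
python3 - <<'E'
from h import *
T=bot.get_image("top"); Sd=bot.get_image("side")
print("rings",ringfit(T,[.5565,.080,0.]))
for im,n in((T,"top"),(Sd,"side")):
    globals()[n+"c"]=None
def crop(n,im,u0,v0,w,h,f):
    a=cv2.resize(im[v0:v0+h,u0:u0+w],None,fx=f,fy=f,interpolation=cv2.INTER_CUBIC)
    for x in(.4775,.5575,.6375):
        B=np.array(box(x,.0803,0,.044,.014,.062,.094)); 
        for idx in([1,3,7,5],):
            q=((proj(n,B[idx])-[u0,v0]+.5)*f).astype(np.int32); cv2.polylines(a,[q],True,(255,0,0),1)
        t=np.linspace(0,2*np.pi,40); C=np.c_[x+.023*np.cos(t),.0803+.023*np.sin(t),0*t+.062]
        cv2.polylines(a,[((proj(n,C)-[u0,v0]+.5)*f).astype(np.int32)],True,(0,255,0),1)
        C=np.c_[x+.036*np.cos(t),.0803+.036*np.sin(t),0*t+.030]
        cv2.polylines(a,[((proj(n,C)-[u0,v0]+.5)*f).astype(np.int32)],True,(255,0,255),1)
    return a
a=crop("top",T,225,155,65,120,5); b=crop("side",Sd,315,190,110,90,4)
o=np.zeros((600,800,3),np.uint8); o[:600,:325]=a; o[:360,330:770]=b
cv2.imwrite("pics/v6.png",o[...,::-1])
E
```

```text
rings (array([0.5564, 0.0788]), np.float64(-1.17), 21)
```

View pics/v6.png

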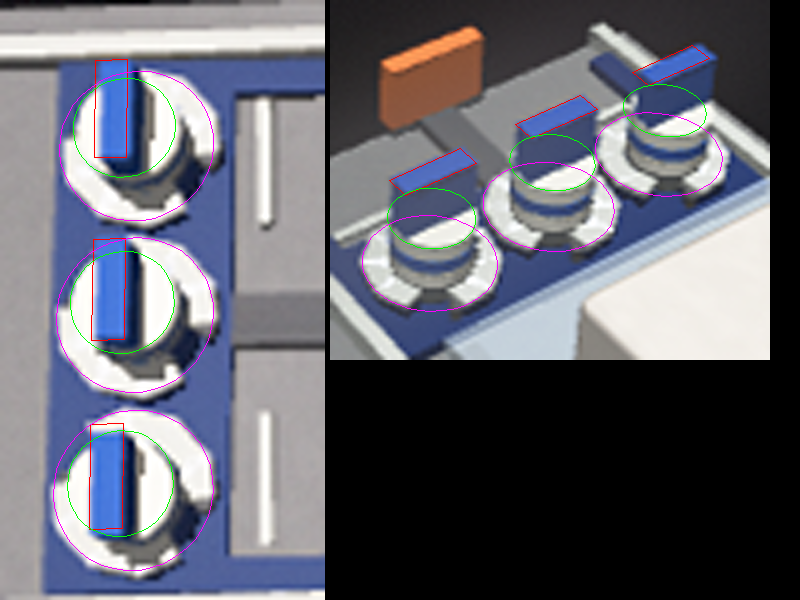

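carry_out(rows=[0, 0, 0, -0.0004, 0.0262, 0, 0.55, 0, 0, 0, -0.0004, 0.0262, 0, 0.55, 0, 0, 0, -0.0004, 0.0262, 0, 0.55, 0, 0, 0, -0.0004, 0.0262, 0, 0.55, 0, 0, 0, -0.0004, 0.0262, 0, 0.55, 0, 0, 0, -0.0004, 0.0262, 0, 0.55, 0, 0, 0, -0.0004, 0.0262, 0, 0.55, 0, 0, 0, -0.0004, 0.0262, 0, 0.55, 0, 0, 0, -0.0004, 0.0262, 0, 0.55, 0, 0, 0, -0.0004, 0.0262, 0, 0.55, 0, 0, 0, 0, 0, -0.03, 0.55, 0, 0, 0, 0, 0, -0.03, 0.55, 0, 0, 0, 0, 0, -0.02, 0.55, 0, 0, 0, 0, 0, 0, 0.55, 0, 0, 0, 0, 0, 0, 0.55])

```text
t: 37.28
ee_pos: [0.4738, 0.0828, 0.1085]
orientation: [179.9, 0.1, -1.1]
wrist_force: [-0.1, 0.0, -0.3]
width: 0.0384
grasp_force: 0.0
```

carry_out(rows=[0, 0, 0, 0, -0.0025, -0.015, 0.55, 0, 0, 0, 0, 0, -0.015, 0.55, 0, 0, 0, 0, 0, -0.01, 0.55, 0, 0, 0, 0, 0, 0, 0.55, 0, 0, 0, 0, 0, 0, 1, 0, 0, 0, 0, 0, 0, 1, 0, 0, 0, 0, 0, 0, 1, 0, 0, 0, 0, 0, 0, 1, 0, 0, 0, 0.001, 0, 0, 1, 0, 0, 0, 0.001, 0, 0, 1, 0, 0, 0, 0.001, 0, 0, 1, 0, 0, 0, 0, 0, 0, 1, 0, 0, 0, 0, 0, 0, 1])

```text
t: 38.37
ee_pos: [0.4773, 0.0806, 0.0699]
orientation: [-179.9, 0.0, -1.2]
wrist_force: [-7.3, 1.1, 14.1]
width: 0.0127
grasp_force: 60.3
```

carry_out(rows=[0, 0, 0, -0.0005, 0, 0, 1, 0, 0, 0, 0, 0, 0, 0.7, 0, 0, 0, 0, 0, 0, 0.55, 0, 0, 0, 0, 0, 0, 0.55, 0, 0, 0, 0, 0, 0, 0.55])

```text
t: 38.78
ee_pos: [0.477, 0.0798, 0.0687]
orientation: [180.0, -0.0, -1.2]
wrist_force: [0.2, 0.1, 0.1]
width: 0.0382
grasp_force: 0.0
```

carry_out(rows=[0, 0, 0, 0, 0, 0.02, 0.55, 0, 0, 0, 0, 0, 0.03, 0.55, 0, 0, 0, 0, 0, 0.035, 0.55, 0, 0, 0, 0, -0.02, 0.035, 0.55, 0, 0, 0, 0, -0.03, 0, 0.55, 0, 0, 0, 0, -0.03, 0, 0.55, 0, 0, 0, 0, -0.03, 0, 0.55, 0, 0, 0, 0, -0.03, 0, 0.55, 0, 0, 0, 0, -0.03, 0, 0.55, 0, 0, 0, 0, -0.03, 0, 0.55, 0, 0, 0, 0, -0.03, 0, 0.55, 0, 0, 0, 0, -0.02, 0, 0.55, 0, 0, 0, 0, 0, 0, 0.55, 0, 0, 0, 0, 0, 0, 0.55])

```text
t: 39.95
ee_pos: [0.4766, -0.1712, 0.1885]
orientation: [180.0, 0.0, -1.3]
wrist_force: [0.4, 0.1, -0.4]
width: 0.0386
grasp_force: 0.0
```

```bash
cat > chk.py <<'E'
import sys
from h import *
T=bot.get_image("top"); Sd=bot.get_image("side")
m={"top":bblue(T),"side":bblue(Sd)}
print("rings",ringfit(T,[.5565,.080,0.]))
m2={"top":borange(T),"side":borange(Sd)}
print("handle",facefit(m2,.062,(.557,-.037),.064,.012,(0,),sz=46))
for x in(.4776,.5577,.6376):
  # free height too
  r=fit(m,lambda p:box(p[0],p[1],p[3],.044,.014,p[2],p[2]),[x,.0804,.094,0.],sz=24,step=(.004,.004,.006,.1))
  print(facefit({"top":m["top"]},.094,(x,.0804),angs=(0,),sz=24),facefit({"side":m["side"]},.094,(x,.0804),angs=(0,),sz=24),"free z",r[0].round(4),round(r[1]))
a=cv2.resize(T[155:275,225:290],None,fx=5,fy=5,interpolation=2); b=cv2.resize(Sd[190:280,315:425],None,fx=4,fy=4,interpolation=2)
o=np.zeros((600,800,3),np.uint8); o[:600,:325]=a; o[:360,330:770]=b
cv2.imwrite(f"pics/{sys.argv[1]}.png",o[...,::-1])
E
python3 chk.py v7
```

```text
rings (array([0.5582, 0.0786]), np.float64(-1.06), 28)
handle (np.float64(0.5562), np.float64(-0.0378), np.float64(179.0), 28, 256)
(np.float64(0.4748), np.float64(0.0802), np.float64(179.4), 35, 111) (np.float64(0.4754), np.float64(0.0819), np.float64(1.3), 13, 73) free z [0.475  0.0803 0.0926 0.008 ] 47
(np.float64(0.561), np.float64(0.0787), np.float64(1.2), 28, 117) (np.float64(0.5576), np.float64(0.0807), np.float64(0.5), 17, 76) free z [0.5601 0.079  0.0925 0.0119] 54
(np.float64(0.6385), np.float64(0.0781), np.float64(0.6), 29, 102) (np.float64(0.6384), np.float64(0.079), np.float64(177.2), 27, 76) free z [0.6379 0.0781 0.0933 0.01  ] 55
```

View pics/v7.png

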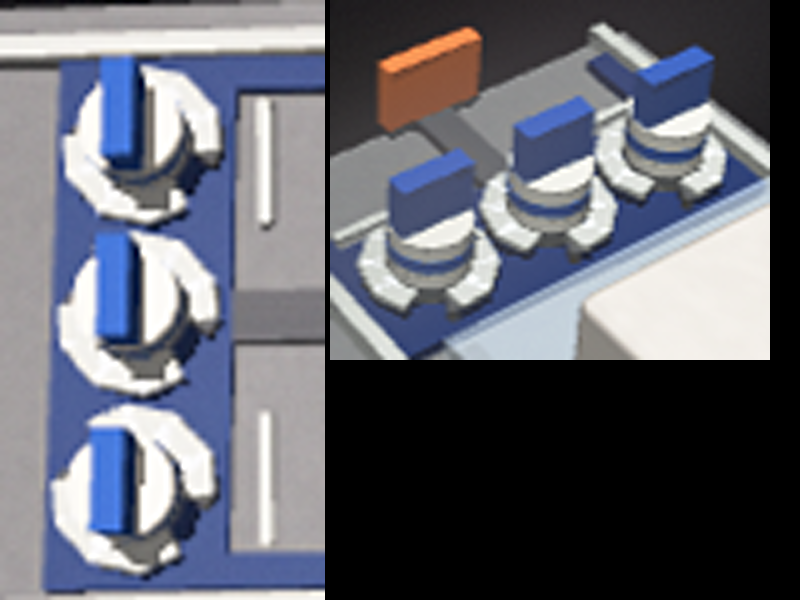

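```bash
python3 - <<'E'
from h import *
T=cv2.imread("pics/top0.png")[...,::-1]
h=hsv(T.copy()).astype(int)
for lo,hi in((155,172),(265,288)):
    P=[]
    for u in range(214,300,2):
        v=h[lo:hi,u,2]*(h[lo:hi,u,1]<40); w=np.clip(v-205,0,None).astype(float)
        if w.sum()>0: P.append(unproj("top",(u,lo+(w*np.arange(hi-lo)).sum()/w.sum()),.025))
    P=np.array(P); k=np.polyfit(P[:,1],P[:,0],1); print(np.degrees(-np.arctan(k[0])),np.polyval(k,.08),np.abs(np.polyval(k,P[:,1])-P[:,0]).max())
E
```

```text
0.16000849102461207 0.6887065620264613 0.006284280197835335
-0.37513197651665203 0.4275531092285548 0.009070750271240435
```

carry_out(rows=[0, 0, 0, 0.01, 0, -0.03, 0.4, 0, 0, 0, 0.01, 0.01, -0.03, 0.4, 0, 0, 0, 0.01, 0.02, 0, 0.4, 0, 0, 0, 0.01, 0.02, 0, 0.4, 0, 0, 0, 0.01, 0.02, 0, 0.4, 0, 0, 0, 0.01, 0.02, 0, 0.4, 0, 0, 0, 0.01, 0.02, 0, 0.4, 0, 0, 0, 0.01, 0.02, 0, 0.4, 0, 0, 0, 0, 0, 0, 0.4, 0, 0, 0, 0, 0, 0, 0.4, 0, 0, 0, 0, 0, 0, 0.4])

```text
t: 40.97
ee_pos: [0.5566, -0.0397, 0.1285]
orientation: [180.0, 0.0, -1.1]
wrist_force: [-1.1, -0.9, -0.6]
width: 0.0515
grasp_force: 0.0
```

carry_out(rows=[0, 0, 0, 0, 0.002, -0.025, 0.4, 0, 0, 0, 0, 0, -0.025, 0.4, 0, 0, 0, 0, 0, -0.025, 0.4, 0, 0, 0, 0, 0, -0.014, 0.4, 0, 0, 0, 0, 0, -0.008, 0.4, 0, 0, 0, 0, 0, 0, 0.4, 0, 0, 0, 0, 0, 0, 0.4, 0, 0, 0, 0, 0, 0, 1, 0, 0, 0, 0, 0, 0, 1, 0, 0, 0, 0, 0, 0, 1, 0, 0, 0, 0, 0, 0, 1])

```text
t: 41.88
ee_pos: [0.5576, -0.0379, 0.0326]
orientation: [-180.0, -0.1, -1.2]
wrist_force: [-2.3, 0.2, 6.7]
width: 0.011
grasp_force: 59.3
```

Gripped. Straighten by 1.1° and push slowly in +y.

carry_out(rows=[0, 0, 0.01, 0, 0, 0, 1, 0, 0, 0.009, 0, 0.003, 0, 1, 0, 0, 0, 0, 0.005, 0, 1, 0, 0, 0, 0, 0.006, 0, 1, 0, 0, 0, 0, 0.006, 0, 1, 0, 0, 0, 0, 0.006, 0, 1, 0, 0, 0, 0, 0.006, 0, 1, 0, 0, 0, 0, 0.006, 0, 1, 0, 0, 0, 0, 0.006, 0, 1, 0, 0, 0, 0, 0.006, 0, 1, 0, 0, 0, 0, 0, 0, 1])

```text
t: 42.8
ee_pos: [0.5579, 0.0125, 0.0326]
orientation: [180.0, -0.1, -0.1]
wrist_force: [-0.1, -0.8, 7.5]
width: 0.0109
grasp_force: 59.5
```

carry_out(rows=[0, 0, 0, 0, 0.006, 0, 1, 0, 0, 0, 0, 0.006, 0, 1, 0, 0, 0, 0, 0.006, 0, 1, 0, 0, 0, 0, 0.006, 0, 1, 0, 0, 0, 0, 0.006, 0, 1, 0, 0, 0, 0, 0.006, 0, 1, 0, 0, 0, 0, 0.006, 0, 1, 0, 0, 0, 0, 0.006, 0, 1, 0, 0, 0, 0, 0.006, 0, 1, 0, 0, 0, 0, 0.006, 0, 1, 0, 0, 0, 0, 0.006, 0, 1, 0, 0, 0, 0, 0.006, 0, 1, 0, 0, 0, 0, 0, 0, 1])

```text
t: 43.88
ee_pos: [0.5579, 0.0845, 0.0326]
orientation: [180.0, -0.1, -0.1]
wrist_force: [-0.0, -0.3, 7.6]
width: 0.0107
grasp_force: 59.5
```

carry_out(rows=[0, 0, 0, 0, 0.003, 0, 1, 0, 0, 0, 0, 0.003, 0, 1, 0, 0, 0, 0, 0.003, 0, 1, 0, 0, 0, 0, 0.003, 0, 1, 0, 0, 0, 0, 0, 0, 1])

```text
t: 44.3
ee_pos: [0.5579, 0.0956, 0.0326]
orientation: [180.0, -0.1, -0.1]
wrist_force: [-0.7, -2.9, 7.7]
width: 0.0114
grasp_force: 59.6
```

carry_out(rows=[0, 0, 0, 0, 0.003, 0, 1, 0, 0, 0, 0, 0.003, 0, 1, 0, 0, 0, 0, 0.003, 0, 1, 0, 0, 0, 0, 0, 0, 1])

```text
t: 44.63
ee_pos: [0.5579, 0.1046, 0.0326]
orientation: [180.0, -0.1, -0.1]
wrist_force: [-0.1, -4.3, 7.2]
width: 0.0105
grasp_force: 59.6
```

carry_out(rows=[0, 0, 0, 0, 0.002, 0, 1, 0, 0, 0, 0, 0.002, 0, 1, 0, 0, 0, 0, 0, 0, 1])

```text
t: 44.88
ee_pos: [0.5579, 0.1082, 0.0326]
orientation: [180.0, -0.1, -0.1]
wrist_force: [1.1, -4.4, 7.5]
width: 0.0111
grasp_force: 59.6
```

carry_out(rows=[0, 0, 0, 0, 0.002, 0, 1, 0, 0, 0, 0, 0.001, 0, 1, 0, 0, 0, 0, 0, 0, 1])

```text
t: 45.13
ee_pos: [0.558, 0.1106, 0.0326]
orientation: [179.9, -0.1, -0.2]
wrist_force: [0.7, -6.0, 6.3]
width: 0.0111
grasp_force: 59.6
```

carry_out(rows=[0, 0, 0, 0, 0.002, 0, 1, 0, 0, 0, 0, 0.001, 0, 1, 0, 0, 0, 0, 0, 0, 1])

```text
t: 45.38
ee_pos: [0.5584, 0.1109, 0.0326]
orientation: [179.8, -0.2, -0.3]
wrist_force: [1.5, -14.5, 7.5]
width: 0.011
grasp_force: 59.7
```

carry_out(rows=[0, 0, 0, 0, 0.002, 0, 1, 0, 0, 0, 0, 0.001, 0, 1, 0, 0, 0, 0, 0, 0, 1])

```text
t: 45.63
ee_pos: [0.5584, 0.1109, 0.0326]
orientation: [179.6, -0.1, -0.4]
wrist_force: [1.4, -22.4, 9.0]
width: 0.0112
grasp_force: 60.3
```

Hard stop at y=0.111, with force building to 22 N. Relax, release and retreat.

carry_out(rows=[0, 0, 0, 0, -0.003, 0, 1, 0, 0, 0, 0, -0.002, 0, 1, 0, 0, 0, 0, 0, 0, 0.4, 0, 0, 0, 0, 0, 0, 0.4, 0, 0, 0, 0, 0, 0, 0.4, 0, 0, 0, 0, 0, 0, 0.4])

```text
t: 46.13
ee_pos: [0.5566, 0.1136, 0.0314]
orientation: [-180.0, 0.0, -0.0]
wrist_force: [-0.2, 0.3, -0.2]
width: 0.0511
grasp_force: 0.0
```

carry_out(rows=[0, 0, 0, 0, 0, 0.02, 0.4, 0, 0, 0, 0, 0, 0.03, 0.4, 0, 0, 0, 0, 0, 0.035, 0.4, 0, 0, 0, 0, -0.02, 0.035, 0.4, 0, 0, 0, 0, -0.03, 0.02, 0.4, 0, 0, 0, 0, -0.03, 0, 0.4, 0, 0, 0, 0, -0.03, 0, 0.4, 0, 0, 0, 0, -0.03, 0, 0.4, 0, 0, 0, 0, -0.03, 0, 0.4, 0, 0, 0, 0, -0.03, 0, 0.4, 0, 0, 0, 0, -0.02, 0, 0.4, 0, 0, 0, 0, 0, 0, 0.4, 0, 0, 0, 0, 0, 0, 0.4])

```text
t: 47.22
ee_pos: [0.5567, -0.1079, 0.1715]
orientation: [180.0, 0.0, -0.2]
wrist_force: [-0.1, 0.9, -0.4]
width: 0.0511
grasp_force: 0.0
```

```bash
python3 - <<'E'
from h import *
T=bot.get_image("top"); Sd=bot.get_image("side")
m2={"top":borange(T)}
print("handle",facefit(m2,.062,(.557,.111),.064,.012,(0,),sz=46))
o=np.zeros((600,800,3),np.uint8)
o[:300,:]=cv2.resize(T[130:280,120:520],None,fx=2,fy=2)
o[300:600,:]=cv2.resize(Sd[150:300,220:620],None,fx=2,fy=2)
cv2.imwrite("pics/v8.png",o[...,::-1])
E
```

```text
handle (np.float64(0.558), np.float64(0.1098), np.float64(1.0), 9, 171)
```

View pics/v8.png

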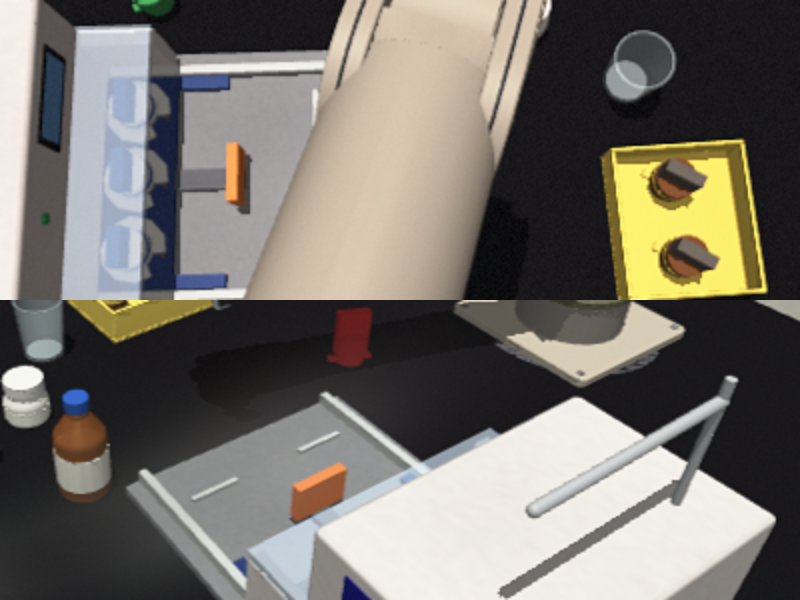

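```bash
python3 -c "
from workcell import bot
print(bot.hand_in())"
```

```text
the job is handed in; nothing more can be done
None
```

The job is handed in, with no verdict returned: both spent cartridges are in the waste bin, all three fresh ones are seated and twisted to the stop, and the tray is pushed against its hard stop. The bottle, beaker and jar were never touched. The cartridge in socket0 measured about 3 mm off its axis by camera, inside the 4 mm limit but with little margin.

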